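Clear the bench after a kiln unload

ROBOT

A 6-joint arm with a two-finger parallel gripper is mounted at the origin on the work surface. World frame = base frame: x ahead of the robot, y to its left, z up, the work surface at z = 0. Lengths are in m, angles in rad, forces in N, time in s.
With the tool pointing down it reaches from about 0.225 to 0.875 m from the base axis. Payload 3.4 kg.
Tool frame: the origin (TCP) lies on the mounting face of the last link; the fingertips stand 173 mm ahead of it and the grasp point (between the pads) lies 155 mm ahead of it; z points along the fingers, y is the line along which they close (so a half turn about z gives the same grasp; the last joint's range is limited). The gripper opens to 85 mm and grips with 20 to 120 N. Pads are 22 mm wide; open, the fingers measure 114 mm over their backs; the gripper's body (76 mm by 85 mm) begins 54 mm behind the grasp point. The pads swing forward as they close: fully open they stand 13 mm farther back than shut.
Start: joints at [-1.469, 0.276, 1.505, -0, 1.361, -0.121], TCP at [0.127, -0.561, 0.405] pointing down, gripper open.
Joint ranges: [-2.89, 2.89], [-0.75, 2.08], [0.22, 2.7], [-1.18, 4.32], [0.11, 2.71], [-2.7, 2.7]. Speed limits (rad/s): [2.57, 2.57, 3.14, 3.14, 3.14, 3.14].

INTERFACE

Orientations are given as a unit quaternion [w, x, y, z].
In Python, from rig import manip gives the robot as it stands.
- The arm moves only by the tool carry_out, never from a script. Its arguments are lists of equal length, an entry for each row: "linear": the shift along the world's x, y, z each as a share of 500 mm, from -1 to 1, a list of three; "angular": the turn, a rotation vector about the world's x, y, z each as a share of 0.08 rad, from -1 to 1, a list of three; "hand": the opening, from 0 (shut) to 1 (fully open). In form: {"linear": [[x, y, z], ...], "angular": [[rx, ry, rz], ...], "hand": [hand, ...]}. A call has 1 to 8 rows; each row shifts and turns the commanded pose from where the row before left it; what a row does not reach is not made up. A row lasts 1/12 s, in which the tool goes at most 41.7 mm and 7.16 degrees, less where a joint would pass 70% of its speed; a pose out of reach is approached as far as the arm can. A call with a number of a shift or a turn outside -1 to 1 is refused whole. A call with a gripper value outside its range is refused whole. The fingers move at their own pace and stop on an object; "force" is the grip in N (left out, the last holds). Time passes only in rows, so rows that do not move let the fingers close. It gives the time, the measured TCP pose, the force, the opening and the grip force at its end, in the units of the state.
- manip.get_state(): the state, without advancing time (a new reading comes with each control period).
- manip.get_image(name): name is "scene" or "top" or "wrist"; returns the picture (420x560x3 uint8, red, green, blue); there is no depth.
- manip.camera_params(name): a dict with "fx", "fy", "cx", "cy" (pixels), "view" (4x4, takes a point from world to camera coordinates); the wrist camera has in their place "hand_eye" (4x4, takes a point from camera to tool coordinates, whose origin is the TCP and whose axes are the flange's). Camera axes: x right, y down, z forward; pixel columns grow to the right and rows downward; lengths in m; the calibration is good to about 2 mm. The wrist camera is an equidistant fisheye: a pixel r from the principal point sees the ray r / f radians off the axis. A picture is of the moment at which its call begins: read the wrist's pose just before it. camera_params takes no time and is no camera call.
- manip.sign_off(): hands the job in; it is judged then, once.
The state is a dict: "clock": time; "qpos": joint angles; "qd": joint speeds; "effort": joint torques, N m; "position": TCP position; "ee_rot": TCP orientation; "contact_force": force on the tool from outside, world axes, zero at the start; "moment": the same for the moment, N m; "width": finger opening in m; "gripper_force": force on a finger pad.
Only numpy, scipy, OpenCV 4.12 (cv2) and the standard library are available. Lean on these libraries where they do the work, as an engineer would, in place of code of your own. Each camera call takes 0.05 s, during which the arm holds its last target. There are 200 camera calls.

TASK

Clear the bench after unloading the kiln: pack every kiln prop, tall and short, into the shallow crate so that each one stands upright flat on the crate's floor, and set every small jar, including the one left in the crate, upright on the low shelf in one neat straight row along the shelf's middle line, side by side with only about a finger's width between neighbours. Leave the bowl, the dome and the paddle where they are.

Things in the scene. Friction and masses are not known exactly. Their poses are not given: they have to be found in the camera images.
- tall0: tall kiln prop: an off-white fired-clay post of square section, 38 x 38 mm, 85 mm tall, starting upright on the bench. May be absent. Origin: centre of its underside; z up its length, x and y square to its sides.
- tall1: tall kiln prop: an off-white fired-clay post of square section, 38 x 38 mm, 85 mm tall, starting upright on the bench. May be absent. Origin: centre of its underside; z up its length, x and y square to its sides.
- tall2: tall kiln prop: an off-white fired-clay post of square section, 38 x 38 mm, 85 mm tall, starting upright on the bench. May be absent. Origin: centre of its underside; z up its length, x and y square to its sides.
- short0: short kiln prop: an off-white fired-clay cylinder 40 mm in diameter, 50 mm tall, starting upright on the bench. May be absent. Origin: centre of its underside; z up its axis.
- short1: short kiln prop: an off-white fired-clay cylinder 40 mm in diameter, 50 mm tall, starting upright on the bench. May be absent. Origin: centre of its underside; z up its axis.
- short2: short kiln prop: an off-white fired-clay cylinder 40 mm in diameter, 50 mm tall, starting upright on the bench. May be absent. Origin: centre of its underside; z up its axis.
- jar0: small terracotta jar: round body 44 mm in diameter up to 50 mm high, then a shoulder and narrow neck (24 to 30 mm), 70 mm tall in all. Starts upright inside the crate. Origin: centre of its underside; z up its axis.
- jar1: small terracotta jar: round body 44 mm in diameter up to 50 mm high, then a shoulder and narrow neck (24 to 30 mm), 70 mm tall in all. Starts upright on the bench. May be absent. Origin: centre of its underside; z up its axis.
- jar2: small terracotta jar: round body 44 mm in diameter up to 50 mm high, then a shoulder and narrow neck (24 to 30 mm), 70 mm tall in all. Starts upright on the bench. May be absent. Origin: centre of its underside; z up its axis.
- crate: shallow open-topped plywood crate, fixed to the bench: outside 146 (x) x 102 (y) x 30 mm high, walls and floor 6 mm thick, so the inside is 134 x 90 mm and 24 mm deep. Room for two rows of three props standing along x, and little to spare. Origin: centre of its underside; x along its long side, z up.
- shelf: low wooden shelf on two steel feet, fixed to the bench, nothing above it: board 230 (x) x 100 (y) mm, 18 mm thick, its top 60 mm above the bench. Origin: on the bench under its centre; x along its length, z up.
- bowl: bystander: mustard-yellow bowl, 96 mm wide, 45 mm high, on the bench beyond the work. Origin: centre of its underside.
- dome: bystander: domed terracotta piece, 110 mm wide and high, on the bench beyond the work. Origin: centre of its underside.
- paddle: bystander: flat wooden paddle 220 x 35 x 10 mm lying on the bench. Origin: centre of its underside, x along its length.

How it is judged:
By the outcome, as a careful person would: the job done as asked, in the order asked, and still so for the second after the job is handed in, with the robot touching nothing.
Of tall0, tall1, tall2, short0, short1, short2 only 4 to 6 are there at a start; the rules pass over those that are not, and their reading is None.
Of jar1, jar2 only 1 to 2 are there at a start; the rules pass over those that are not, and their reading is None.
At some moment in a run one of short0, short1, short2 may be knocked a few centimetres aside while the robot is not near it.
It also fails if it takes over 210 s, if anything falls off the work surface, if the arm or the gripper's body presses on something with over 40 N, if the wrist force passes 120 N, or if a joint passes its speed limit or range.

## Working session

There is one attempt and no reset: what is moved stays moved. The work goes in short steps, Python scripts to look and compute and a tool call to move; the robot and the scene stay as the last step left them, time stands still between calls to the robot, and variables do not carry over. Pictures are saved under pics/ and viewed, at most 14 in all, crops included, and the job is handed in when it is done.

Besides the shell and the picture viewer there is one more tool, called after "Emit:" as a command line: name --argument value ..., lists and objects as JSON in quotes. carry_out: Moves the arm, as the interface text tells. Its arguments: {"type":"object","properties":{"linear":{"type":"array"},"angular":{"type":"array"},"hand":{"type":"array"},"force":{"type":"number"}},"required":["linear","angular","hand"]}

```bash
ls; mkdir -p pics
python3 - <<'E'
from rig import manip
import cv2,json
s=manip.get_state(); print(s)
for n in("top","scene"):
    im=manip.get_image(n); cv2.imwrite(f"pics/{n}0.png",im[:,:,::-1])
    p=manip.camera_params(n); print(n,p)
print(manip.camera_params("wrist"))
E
```

```text
pics
{'clock': 0.0, 'qpos': array([-1.46896626e+00,  2.76589980e-01,  1.50613751e+00, -1.45105926e-05,
        1.36066656e+00, -1.20947021e-01]), 'qd': array([-0.00025224, -0.0006486 ,  0.00282095,  0.00129012,  0.00026764,
        0.0004905 ]), 'effort': array([ 4.50601483e-04, -4.16777050e+01, -2.45804822e+01, -6.64750951e-05,
        1.09242741e-02,  5.06658310e-06]), 'position': array([ 0.12704022, -0.56057546,  0.40384053]), 'ee_rot': array([-9.00722252e-04,  9.93802136e-01,  1.11159811e-01,  1.51512946e-06]), 'contact_force': array([ 0.2072722 ,  0.40540997, -0.41184949]), 'moment': array([ 0.00099604, -0.00370782,  0.01784066]), 'gripper_force': 0.0, 'width': 0.08539386610076596}
top {'fx': 464.71640084539945, 'fy': 464.71640084539945, 'cx': 278.3017200134024, 'cy': 214.66374775404353, 'view': array([[-9.13873402e-03, -9.99948957e-01, -4.30883142e-03,
        -2.43955539e-04],
       [-9.91816974e-01,  9.61297998e-03, -1.27305466e-01,
         6.05246718e-01],
       [ 1.27340389e-01,  3.11016135e-03, -9.91854199e-01,
         1.05818187e+00],
       [ 0.00000000e+00,  0.00000
[... 173 characters left out ...]
ay([[-0.56405898,  0.82569045,  0.00852903,  0.34097705],
       [ 0.48696523,  0.34096972, -0.80411723, -0.23996231],
       [-0.66686006, -0.4494162 , -0.59440957,  1.22617143],
       [ 0.        ,  0.        ,  0.        ,  1.        ]])}
{'fx': 325.19226210127806, 'fy': 325.19226210127806, 'cx': 275.5301978147709, 'cy': 212.83500159635463, 'hand_eye': array([[ 1.12049414e-04, -9.63214752e-01, -2.68732821e-01,
         6.73307014e-02],
       [ 9.99999781e-01, -6.74144208e-05,  6.58587043e-04,
         3.56748628e-04],
       [-6.52477223e-04, -2.68732836e-01,  9.63214533e-01,
         3.05852583e-02],
       [ 0.00000000e+00,  0.00000000e+00,  0.00000000e+00,
         1.00000000e+00]])}
```

View pics/top0.png

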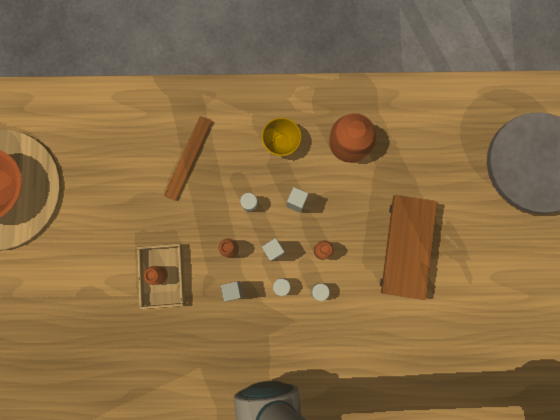

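View pics/scene0.png

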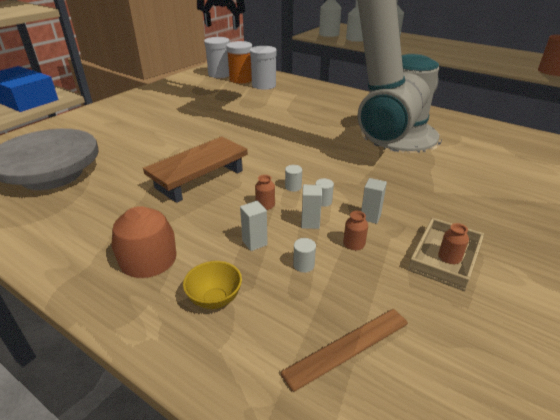

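Top view shows six props: shorts at (249,202), (282,287), (320,292) and talls at (297,200), (273,250), (230,291). There are three jars at (228,247), (323,250) and (155,275, in the crate), with the crate centred at (160,277) and the shelf at (410,247). The scene view shows the same objects, all upright.

```bash
cat > h.py <<'E'
import numpy as np, cv2
from rig import manip
from scipy.spatial.transform import Rotation as R
def ray(n,u,v,T=None):
    p=manip.camera_params(n)
    a=(u-p['cx'])/p['fx']; b=(v-p['cy'])/p['fy']
    if n=='wrist':
        r=np.hypot(a,b); d=np.array([0,0,1.]) if r<1e-9 else np.array([a/r*np.sin(r),b/r*np.sin(r),np.cos(r)])
        M=T@p['hand_eye']; return M[:3,3],M[:3,:3]@d
    M=np.linalg.inv(p['view']); d=M[:3,:3]@np.array([a,b,1.]); return M[:3,3],d/np.linalg.norm(d)
def plane(n,u,v,z,T=None):
    o,d=ray(n,u,v,T); return o+d*(z-o[2])/d[2]
def tri(rays):
    A=sum(np.eye(3)-np.outer(d,d) for o,d in rays); b=sum((np.eye(3)-np.outer(d,d))@o for o,d in rays)
    x=np.linalg.solve(A,b); return x,[np.linalg.norm(np.cross(x-o,d)) for o,d in rays]
def pose():
    s=manip.get_state(); T=np.eye(4); q=s['ee_rot']; T[:3,:3]=R.from_quat([*q[1:],q[0]]).as_matrix(); T[:3,3]=s['position']; return T
def shot(n,name=None):
    T=pose(); im=manip.get_image(n)[:,:,::-1].copy()
    if name: cv2.imwrite(f'pics/{name}.png',im)
    return im,T
def crop(im,x,y,w,h,k,name): cv2.imwrite(f'pics/{name}.png',cv2.resize(im[y:y+h,x:x+w],None,fx=k,fy=k,interpolation=cv2.INTER_CUBIC))
E
python3 - <<'E'
from h import *
im=cv2.imread('pics/top0.png'); crop(im,130,180,200,150,4,'top0c')
for nm,u,v,z in [('s',249,202,.05),('s',282,287,.05),('s',320,292,.05),('t',297,198,.085),('t',273,250,.085),('t',230,291,.085),('j',228,247,.07),('j',323,250,.07),('j0',155,275,.076),('crate',160,277,.03),('shelf',410,247,.06)]:
    print(nm,plane('top',u,v,z).round(3))
E
```

```text
s [0.634 0.062 0.05 ]
s [ 0.437 -0.013  0.05 ]
s [ 0.425 -0.1    0.05 ]
t [ 0.637 -0.049  0.085]
t [0.52  0.007 0.085]
t [0.43  0.102 0.085]
j [0.528 0.109 0.07 ]
j [ 0.519 -0.107  0.07 ]
j0 [0.467 0.272 0.076]
crate [0.462 0.272 0.03 ]
shelf [ 0.525 -0.307  0.06 ]
```

View pics/top0c.png

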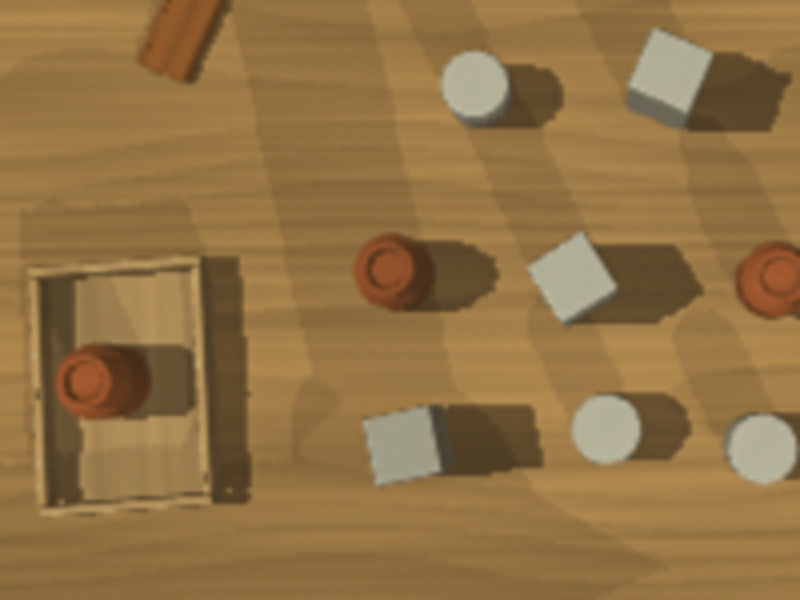

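The crop clearly shows the bright top faces, plus the crate from (30,268) to (210,512) in crop pixels. Next I'll bring the wrist camera over the work.

Emit:
carry_out --linear '[[0.049,0.052,0.005],[0.049,0.052,0.005],[0.049,0.052,0.005],[0.049,0.052,0.005],[0.049,0.052,0.005],[0.049,0.052,0.005]]' --angular '[[0,0,-0.93],[0,0,-0.93],[0,0,-0.93],[0,0,0],[0,0,0],[0,0,0]]' --hand '[1,1,1,1,1,1]'

```text
clock: 0.6
position: [0.2748, -0.4033, 0.4194]
ee_rot: [-0.0, 1.0, -0.0, -0.0]
contact_force: [0.9, -0.4, -0.4]
width: 0.0855
gripper_force: 0.0
```

Emit:
carry_out --linear '[[0.049,0.052,0.005],[0.049,0.052,0.005],[0.049,0.052,0.005],[0.049,0.052,0.005],[0.049,0.052,0.005],[0.049,0.052,0.005],[0,0,0],[0,0,0]]' --angular '[[0,0,0],[0,0,0],[0,0,0],[0,0,0],[0,0,0],[0,0,0],[0,0,0],[0,0,0]]' --hand '[1,1,1,1,1,1,1,1]'

```text
clock: 1.27
position: [0.4219, -0.2474, 0.4345]
ee_rot: [-0.0, 1.0, 0.002, -0.0]
contact_force: [0.2, -1.0, -0.3]
width: 0.0853
gripper_force: 0.0
```

Run:
```python
from h import *
im,T=shot('wrist','w_a'); np.save('w_a.npy',T); print(T.round(4))
```

```text
[[ 1.000e+00  3.700e-03 -6.000e-04  4.219e-01]
 [ 3.700e-03 -1.000e+00  1.000e-04 -2.474e-01]
 [-6.000e-04 -1.000e-04 -1.000e+00  4.345e-01]
 [ 0.000e+00  0.000e+00  0.000e+00  1.000e+00]]
```

Emit:
carry_out --linear '[[0,0.08,0],[0,0.08,0],[0,0.08,0],[0,0.08,0],[0,0.08,0],[0,0.08,0],[0,0,0],[0,0,0]]' --angular '[[0,0,0],[0,0,0],[0,0,0],[0,0,0],[0,0,0],[0,0,0],[0,0,0],[0,0,0]]' --hand '[1,1,1,1,1,1,1,1]'

```text
clock: 1.98
position: [0.4205, -0.0082, 0.4346]
ee_rot: [0.0, 1.0, 0.001, -0.0]
contact_force: [-0.6, -1.1, -0.4]
width: 0.0854
gripper_force: 0.0
```

Run:
```python
from h import *
im,T=shot('wrist','w_b'); np.save('w_b.npy',T); print(T.round(4))
```

```text
[[ 1.000e+00  2.400e-03 -4.000e-04  4.205e-01]
 [ 2.400e-03 -1.000e+00 -8.000e-04 -8.200e-03]
 [-4.000e-04  8.000e-04 -1.000e+00  4.346e-01]
 [ 0.000e+00  0.000e+00  0.000e+00  1.000e+00]]
```

Emit:
carry_out --linear '[[0,0.08,0],[0,0.08,0],[0,0.08,0],[0,0.08,0],[0,0.08,0],[0,0.06,0],[0,0,0],[0,0,0]]' --angular '[[0,0,0],[0,0,0],[0,0,0],[0,0,0],[0,0,0],[0,0,0],[0,0,0],[0,0,0]]' --hand '[1,1,1,1,1,1,1,1]'

```text
clock: 2.7
position: [0.4222, 0.2204, 0.4342]
ee_rot: [0.001, 1.0, -0.0, -0.0]
contact_force: [-0.3, -0.8, -0.5]
width: 0.0855
gripper_force: 0.0
```

Run:
```python
from h import *
im,T=shot('wrist','w_c'); np.save('w_c.npy',T); print(T.round(4))
a=[cv2.imread(f'pics/w_{k}.png') for k in 'abc']
cv2.imwrite('pics/m1.png',cv2.resize(np.hstack([a[0],a[2]]),(800,300),interpolation=cv2.INTER_AREA))
print(manip.get_state()['clock'])
```

```text
[[ 1.000e+00 -9.000e-04 -6.000e-04  4.222e-01]
 [-9.000e-04 -1.000e+00 -1.700e-03  2.204e-01]
 [-6.000e-04  1.700e-03 -1.000e+00  4.342e-01]
 [ 0.000e+00  0.000e+00  0.000e+00  1.000e+00]]
2.75
```

View pics/m1.png

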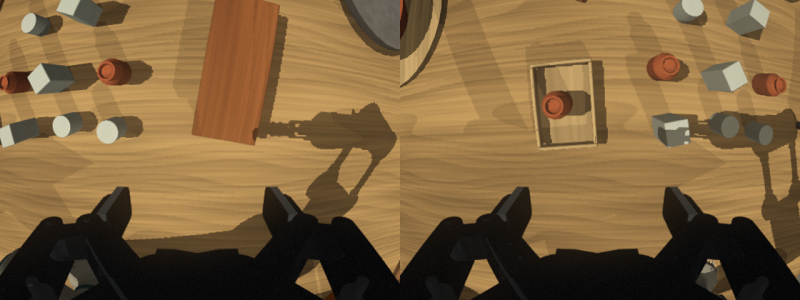

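View pics/w_b.png

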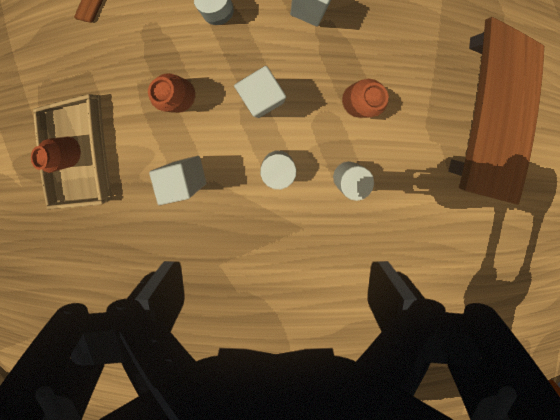

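w_b shows talls at (260,92) and (177,180), shorts at (278,171) and (354,182), and jars at (165,92), (367,98) and (52,154). Panels a and c show the shelf and the crate fully. Next I'll segment and triangulate.

Run:
```python
from h import *
for f in ['top0','w_a','w_b','w_c','scene0']:
    im=cv2.imread(f'pics/{f}.png'); hsv=cv2.cvtColor(im,cv2.COLOR_BGR2HSV).astype(int); 
    m=((hsv[...,1]<50)&(hsv[...,2]>130)).astype(np.uint8)
    if f[0]=='w': m[235:]=0
    if f=='top0': m[:150]=0;m[340:]=0;m[:,:100]=0;m[:,380:]=0
    if f=='scene0': m[:150]=0;m[:,:230]=0;m[280:]=0;m[:,400:]=0
    n,l,s,c=cv2.connectedComponentsWithStats(m)
    print(f)
    for i in range(1,n):
        if s[i,4]<60: continue
        cs,_=cv2.findContours((l==i).astype(np.uint8),cv2.RETR_EXTERNAL,cv2.CHAIN_APPROX_NONE); r=cv2.minAreaRect(cs[0])
        print(c[i].round(1),s[i].tolist(),np.round(r[0],1),np.round(r[1],1),round(r[2],1))
# shelf
im=cv2.imread('pics/w_a.png');hsv=cv2.cvtColor(im,cv2.COLOR_BGR2HSV)
for p in [(330,60),(330,150),(150,100),(420,200),(240,100)]: print(p,hsv[p[1],p[0]])
im=cv2.imread('pics/w_c.png')
a=cv2.resize(im[70:220,165:295],None,fx=4,fy=4,interpolation=cv2.INTER_CUBIC)
cv2.imwrite('pics/crate.png',a)
```

```text
top0
[297.2 197.3] [288, 188, 20, 20, 255] [297.2 197.2] [15.8 16.2] 24.0
[248.3 200.7] [241, 193, 16, 16, 205] [248.5 200.5] [15. 15.] 90.0
[272.8 249. ] [263, 238, 21, 22, 264] [272.7 248.9] [16.3 16.1] 58.0
[281.4 286.6] [274, 279, 16, 16, 212] [281.5 286.5] [15. 15.] 90.0
[230.3 291.1] [221, 282, 19, 19, 261] [230.3 291. ] [16.3 15.9] 78.7
[320.1 291.5] [312, 284, 17, 17, 225] [320. 292.] [16. 16.] 90.0
w_a
[95.  9.] [79, 0, 33, 22, 499] [95.   7.4] [24.9 25.6] 21.8
[39.7 31.6] [30, 18, 21, 28, 421] [39.8 31.4] [17.9 28.6] 26.6
[ 53.8 109.9] [39, 89, 31, 43, 732] [ 53.7 109.8] [27.2 33.1] 46.8
[ 85.8 176.5] [74, 162, 25, 30, 594] [ 86.  176.5] [29. 24.] 90.0
[150.1 184.3] [136, 168, 30, 33, 761] [150.5 184. ] [32. 29.] 90.0
[  8.6 190.7] [0, 175, 20, 32, 453] [  8.1 190.3] [28.6 17. ] 74.7
w_b
[209.4   5.1] [194, 0, 33, 13, 337] [210.   6.] [12. 32.] 90.0
[259.5  90.7] [235, 66, 50, 50, 1415] [259.6  90.8] [37.6 38.2] 59.0
[277.9 170.9] [261, 154, 35, 35, 957] [278. 171.] [34. 34.] 90.0
[169.2 184. ] [150, 164, 39, 41, 1144] [169.  184.1] [35.7 32.5] 76.0
[352.7 181.2] [338, 166, 34, 34, 610] [353.1 181.2] [28.4 33.2] 24.4
w_c
[409.6   9.9] [394, 0, 31, 23, 578] [409.  11.] [22. 30.] 90.0
[503.   18.2] [489, 0, 29, 39, 625] [503.2  18.2] [36.  21.8] 39.8
[468.4 106.3] [451, 86, 36, 42, 894] [468.5 106.5] [35.3 27.2] 65.6
[386.5 174.4] [369, 167, 35, 15, 379] [386.2 174.8] [12. 34.] 80.0
scene0
[295.4 175.2] [285, 165, 17, 26, 243] [293.  177.5] [25. 16.] 90.0
[319.8 189.7] [303, 179, 31, 27, 464] [318. 192.] [26. 30.] 90.0
[377.1 189.7] [365, 178, 22, 45, 266] [372.6 199.8] [20.3 42. ] 10.5
[256.6 223.5] [240, 201, 27, 49, 806] [257.1 224.1] [46.2 24.4] 75.3
[306.5 251.1] [294, 238, 22, 34, 426] [307.6 252.9] [33.4 20.5] 67.4
(330, 60) [ 12 177 140]
(330, 150) [ 12 172 154]
(150, 100) [  9 171 189]
(420, 200) [ 18 136 186]
(240, 100) [ 18 135 177]
```

View pics/crate.png

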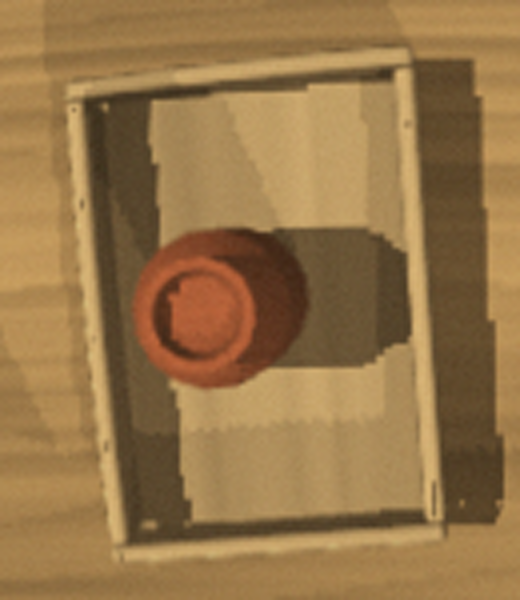

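The crop shows the crate rim's outer corners at TL (67,90), TR (411,47), BL (116,560) and BR (444,537), and jar0's mouth at (203,312) in crop pixels.

Run:
```python
from h import *
Ts={k:np.load(f'w_{k}.npy') for k in 'abc'}
c4=lambda p,x,y:((p[0]+.5)/4-.5+x,(p[1]+.5)/4-.5+y)
wc=[(67,90),(411,47),(444,537),(116,560)]; tp=[(29,268),(201,258),(210,502),(40,514)]
P=[];Q=[]
for a,b in zip(wc,tp):
    a=c4(a,165,70); b=c4(b,130,180)
    x,r=tri([ray('wrist',*a,Ts['c']),ray('top',*b)]); P.append(plane('wrist',*a,.03,Ts['c'])); Q.append(plane('top',*b,.03))
    print('crate tri',x.round(4),np.round(r,4), P[-1][:2].round(4),Q[-1][:2].round(4))
for S in(P,Q):
    S=np.array(S); print('centre',S.mean(0).round(4),'sides',np.linalg.norm(np.roll(S,-1,0)-S,axis=1).round(4)); 
    d=(S[0]+S[1]-S[2]-S[3]); e=S[0]+S[3]-S[1]-S[2]; print('yaw',np.arctan2(d[1],d[0]),np.arctan2(-e[0],e[1]))
a=c4((203,312),165,70); b=c4((84,381),130,180); print('jar0',tri([ray('wrist',*a,Ts['c']),ray('top',*b)]))
# props
def pr(nm,top,ws,z):
    print(nm,'topcam',plane('top',*top,z)[:2].round(4),end=' ')
    for k,u,v in ws:
        x,r=tri([ray('top',*top),ray('wrist',u,v,Ts[k])]); print(k,plane('wrist',u,v,z,Ts[k])[:2].round(4),'tri',x.round(4),round(r[0],4),end=' ')
    print()
pr('tallA',(297.2,197.2),[('a',95,9)],.085)
pr('tallB',(272.7,248.9),[('b',259.6,90.8),('a',53.7,109.8),('c',468.5,106.5)],.085)
pr('tallC',(230.3,291),[('b',169,184.1)],.085)
pr('shortA',(248.4,200.6),[('c',409.6,10)],.05)
pr('shortB',(281.5,286.5),[('b',278,171),('a',86,176.5)],.05)
pr('shortC',(320,291.8),[('a',150.3,184.2),('b',354,181)],.05)
pr('jar1',c4((388,268),130,180),[('b',162.5,91)],.07)
pr('jar2',c4((780,277),130,180),[('b',374.5,95)],.07)
for f in('w_a','top0'):
    im=cv2.imread(f'pics/{f}.png');hsv=cv2.cvtColor(im,cv2.COLOR_BGR2HSV).astype(int)
    m=((hsv[...,0]<15)&(hsv[...,1]>155)&(hsv[...,2]>60)).astype(np.uint8)
    m[:,:260 if f=='w_a' else 375]=0; m[210 if f=='w_a' else 320:]=0; m=cv2.morphologyEx(m,cv2.MORPH_OPEN,np.ones((5,5)))
    n,l,s,c=cv2.connectedComponentsWithStats(m); i=1+np.argmax(s[1:,4]); print(f,s[i])
    cs,_=cv2.findContours((l==i).astype(np.uint8),cv2.RETR_EXTERNAL,cv2.CHAIN_APPROX_NONE)
    q=cv2.approxPolyDP(cs[0],8,True)[:,0]; print(q.tolist())
    cam=('wrist' if f=='w_a' else 'top')
    w=np.array([plane(cam,*p,.06,Ts['a']) for p in cs[0][:,0]]); r=cv2.minAreaRect(w[:,:2].astype(np.float32)*1000); print('rect',r)
    for p in q: print(plane(cam,*p,.06,Ts['a'])[:2].round(4))
```

```text
crate tri [ 0.536   0.3423 -0.0167] [0.0009 0.0009] [0.5306 0.3279] [0.5335 0.3287]
crate tri [0.539  0.2279 0.0275] [0.0005 0.0005] [0.5391 0.228 ] [0.5384 0.2272]
crate tri [0.3968 0.2188 0.0327] [0.0001 0.0001] [0.3962 0.2188] [0.3966 0.2194]
crate tri [0.391  0.3166 0.0357] [0.0002 0.0002] [0.3894 0.3184] [0.3906 0.3181]
centre [0.4638 0.2733 0.03  ] sides [0.1003 0.1432 0.0998 0.1415]
yaw 0.06579187302065402 0.07698036840659613
centre [0.4648 0.2734 0.03  ] sides [0.1016 0.142  0.0988 0.1432]
yaw 0.06451179502742183 0.05452970013033248
jar0 (array([0.46730491, 0.27792754, 0.08875598]), [np.float64(0.00047794409403227817), np.float64(0.000477944094032255)])
tallA topcam [ 0.6388 -0.0494] a [ 0.6311 -0.0497] tri [ 0.6363 -0.0482  0.081 ] 0.0034 
tallB topcam [0.5221 0.0072] b [0.5209 0.0064] tri [0.5235 0.0076 0.0601] 0.0 a [0.5213 0.0052] tri [0.5219 0.0072 0.0824] 0.0004 c [0.5208 0.0083] tri [0.5216 0.0071 0.0832] 0.0006 
tallC topcam [0.4299 0.1017] b [0.4294 0.1008] tri [0.4294 0.1017 0.0832] 0.0005 
shortA topcam [0.6377 0.0639] c [0.6333 0.0643] tri [0.6366 0.0633 0.0463] 0
[... 288 characters left out ...]
] 0.0002 
jar1 topcam [0.5291 0.1121] b [0.527  0.1096] tri [0.5291 0.1136 0.0582] 0.0007 
jar2 topcam [ 0.5219 -0.1105] b [ 0.5221 -0.1119] tri [ 0.5215 -0.1098  0.0767] 0.0001 
w_a [  269     0   122   203 18177]
[[302, 0], [269, 187], [355, 202], [390, 7]]
rect ((525.3931884765625, -307.54437255859375), (99.69307708740234, 228.19943237304688), 80.53165435791016)
[ 0.6281 -0.2754]
[ 0.4221 -0.241 ]
[ 0.406  -0.3364]
[ 0.6294 -0.3736]
top0 [ 382  196   54  103 4339]
[[394, 196], [382, 292], [425, 298], [435, 202]]
rect ((526.8878173828125, -304.8834533691406), (100.97638702392578, 227.67042541503906), 80.54496765136719)
[ 0.6436 -0.2752]
[ 0.4237 -0.2391]
[ 0.4095 -0.3356]
[ 0.6286 -0.3696]
```

Run:
```python
from h import *
T=np.load('w_c.npy'); c4=lambda p,x,y:((p[0]+.5)/4-.5+x,(p[1]+.5)/4-.5+y)
print(plane('wrist',*c4((203,312),165,70),.076,T),plane('top',*c4((84,381),130,180),.076))
for i in range(4): s=manip.get_state(); print(s['position'].round(4),s['ee_rot'].round(4),s['contact_force'].round(1)); manip.get_image('wrist')
```

```text
[0.46679881 0.27996991 0.076     ] [0.46694633 0.28176871 0.076     ]
[0.422  0.2196 0.4342] [ 1.0e-03  1.0e+00 -1.1e-03 -4.0e-04] [-0.3  0.5 -0.8]
[0.4219 0.2192 0.4344] [ 9.0e-04  1.0e+00 -1.6e-03 -3.0e-04] [ 0.4 -0.1 -0.8]
[0.4218 0.2192 0.4345] [ 7.0e-04  1.0e+00 -1.8e-03 -2.0e-04] [0.4 0.6 0.1]
[0.4216 0.2192 0.4346] [ 5.0e-04  1.0e+00 -1.8e-03 -1.0e-04] [ 0.4 -0.7 -0. ]
```

Emit:
carry_out --linear '[[0.0453,0.0612,0],[0.0453,0.0612,-0.06],[0,0,-0.08],[0,0,-0.08],[0,0,-0.08],[0,0,-0.08],[0,0,-0.05],[0,0,-0.025]]' --angular '[[0,0,0],[0,0,0],[0,0,0],[0,0,0],[0,0,0],[0,0,0],[0,0,0],[0,0,0]]' --hand '[1,1,1,1,1,1,1,1]'

```text
clock: 3.62
position: [0.4621, 0.2761, 0.2078]
ee_rot: [0.002, 1.0, -0.001, -0.003]
contact_force: [-1.1, 0.4, 0.3]
width: 0.0854
gripper_force: 0.0
```

Emit:
carry_out --linear '[[0,0,0],[0,0,0],[0,0,0],[0,0,0],[0,0,0],[0,0,0],[0,0,0],[0,0,0]]' --angular '[[0,0,0],[0,0,0],[0,0,0],[0,0,0],[0,0,0],[0,0,0],[0,0,0],[0,0,0]]' --hand '[1,0.3,0.3,0.3,0.3,0.3,0.3,0.3]' --force 40

```text
clock: 4.28
position: [0.464, 0.2784, 0.2134]
ee_rot: [-0.001, 1.0, -0.0, 0.002]
contact_force: [0.1, -1.0, 6.3]
width: 0.0424
gripper_force: 40.6
```

Run:
```python
from h import *
for i in range(3): s=manip.get_state(); print(s['position'].round(4),s['ee_rot'].round(4),s['contact_force'].round(1),s['width']); im,T=shot('scene')
w,T=shot('wrist')
cv2.imwrite('pics/g0.png',np.hstack([cv2.resize(im[190:300,380:520],(400,314)),cv2.resize(w,(400,314))]))
```

```text
[0.464  0.2784 0.2134] [-7.e-04  1.e+00 -1.e-04  2.e-03] [ 0.1 -1.   6.3] 0.042418356227158865
[0.464  0.2784 0.2134] [-7.e-04  1.e+00 -1.e-04  2.e-03] [ 0.1 -0.6  5.6] 0.04243162214859112
[0.4639 0.2783 0.2134] [-6.e-04  1.e+00 -1.e-04  2.e-03] [-0.8 -1.5  6. ] 0.04264185895537176
```

View pics/g0.png

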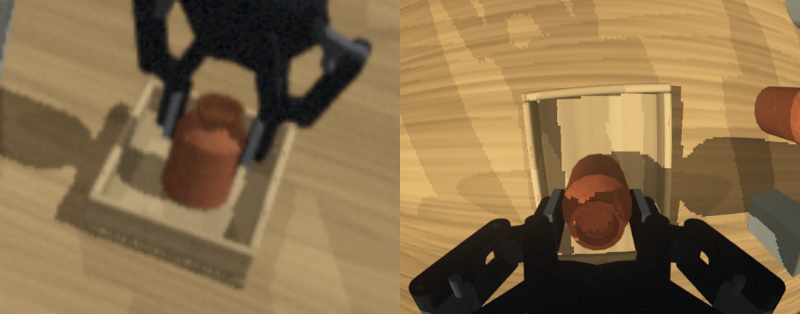

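The jar is gripped squarely between the pads, with its mouth about 2.5 mm ahead of the TCP axis. I'll lift it and carry it to the shelf.

Emit:
carry_out --linear '[[0,0,0.04],[0,0,0.06],[0,0,0.08],[0,0,0.08],[0,-0.02,0.034],[0.015,-0.06,0],[0.016,-0.076,0],[0.016,-0.076,0]]' --angular '[[0,0,0],[0,0,0],[0,0,0],[0,0,0],[0,0,0],[0,0,-0.69],[0,0,-0.69],[0,0,-0.69]]' --hand '[0.3,0.3,0.3,0.3,0.3,0.3,0.3,0.3]'

```text
clock: 5.15
position: [0.4863, 0.1614, 0.3597]
ee_rot: [-0.0, 0.997, -0.083, 0.001]
contact_force: [0.7, -0.6, -0.5]
width: 0.0423
gripper_force: 41.2
```

Emit:
carry_out --linear '[[0.016,-0.076,0],[0.016,-0.076,0],[0.016,-0.076,0],[0.016,-0.076,0],[0.016,-0.076,0],[0.016,-0.076,0],[0.016,-0.076,0],[0.016,-0.076,0]]' --angular '[[0,0,0],[0,0,0],[0,0,0],[0,0,0],[0,0,0],[0,0,0],[0,0,0],[0,0,0]]' --hand '[0.3,0.3,0.3,0.3,0.3,0.3,0.3,0.3]'

```text
clock: 5.82
position: [0.5504, -0.1437, 0.359]
ee_rot: [0.0, 0.997, -0.083, 0.0]
contact_force: [2.0, 0.7, -0.4]
width: 0.0425
gripper_force: 41.2
```

Emit:
carry_out --linear '[[0.016,-0.076,0],[0.016,-0.076,0],[0.015,-0.076,0],[0.008,-0.06,0],[0,-0.05,0],[0,0,0],[0,0,0],[0,0,0]]' --angular '[[0,0,0],[0,0,0],[0,0,0],[0,0,0],[0,0,0],[0,0,0],[0,0,0],[0,0,0]]' --hand '[0.3,0.3,0.3,0.3,0.3,0.3,0.3,0.3]'

```text
clock: 6.48
position: [0.5778, -0.3103, 0.3584]
ee_rot: [-0.001, 0.997, -0.083, -0.0]
contact_force: [0.3, -0.2, -1.3]
width: 0.0422
gripper_force: 41.2
```

Run:
```python
from h import *
w,T=shot('wrist','g1'); s=manip.get_state(); print(s['clock'],T.round(4),s['contact_force'],s['width'])
# in-hand estimate of red blob, shelf edges
```

```text
6.5333 [[ 9.862e-01 -1.655e-01 -5.000e-04  5.778e-01]
 [-1.655e-01 -9.862e-01  1.100e-03 -3.103e-01]
 [-7.000e-04 -1.000e-03 -1.000e+00  3.584e-01]
 [ 0.000e+00  0.000e+00  0.000e+00  1.000e+00]] [ 0.34270025  0.21130151 -0.81544576] 0.04212448380405615
```

View pics/g1.png

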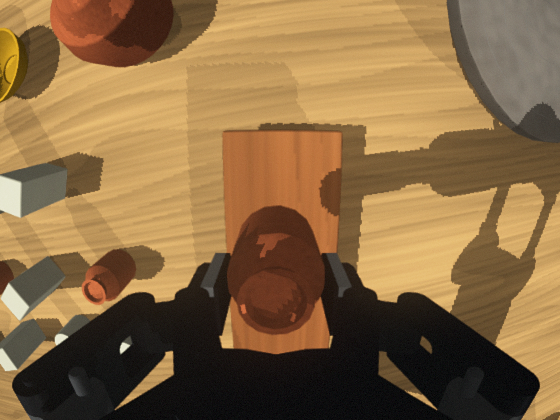

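The picture shows the jar in the grip over the shelf. The shelf's far corners are at (223,131) and (341,131).

Run:
```python
from h import *
im=cv2.imread('pics/g1.png'); T=pose()
a=plane('wrist',222.5,131,.06,T);b=plane('wrist',341.5,131,.06,T);print(a,b,np.linalg.norm(a-b))
d=(a-b)[:2]/np.linalg.norm(a-b); print('yaw',np.arctan2(-d[0],d[1])); 
# left edge lower down, from colour
hsv=cv2.cvtColor(im,cv2.COLOR_BGR2HSV).astype(int); m=(hsv[...,0]<15)&(hsv[...,1]>150)
for v in(140,170,200): 
    x=np.where(m[v,200:360])[0]+200; l,r=[plane('wrist',q,v,.06,T)[:2] for q in(x.min()-.5,x.max()+.5)]; print(v,x.min(),x.max(),l,r,(l+r)/2)
u=np.array([np.cos(.165),-np.sin(.165)]); print('centre',(a+b)[:2]/2-.115*u)
```

```text
[ 0.64674266 -0.27760175  0.06      ] [ 0.63092728 -0.37445678  0.06      ] 0.09813778378403218
yaw -0.16186066969240476
140 223 342 [ 0.63937961 -0.27623373] [ 0.62336255 -0.37423471] [ 0.63137108 -0.32523422]
170 224 341 [ 0.61450484 -0.27230969] [ 0.59840091 -0.37000977] [ 0.60645288 -0.32115973]
200 225 339 [ 0.58902477 -0.26803949] [ 0.57288108 -0.36512173] [ 0.58095292 -0.31658061]
centre [ 0.52539686 -0.30714025]
```

Emit:
carry_out --linear '[[0.01,-0.012,-0.04],[0,0,-0.05],[0,0,-0.05],[0,0,-0.025],[0,0,-0.01],[0,0,-0.004],[0,0,0],[0,0,0]]' --angular '[[0,0,0],[0,0,0],[0,0,0],[0,0,0],[0,0,0],[0,0,0],[0,0,0],[0,0,0]]' --hand '[0.3,0.3,0.3,0.3,0.3,0.3,0.3,0.3]'

```text
clock: 7.2
position: [0.5837, -0.3166, 0.2704]
ee_rot: [0.001, 0.997, -0.083, 0.001]
contact_force: [-0.5, -0.4, -1.1]
width: 0.0421
gripper_force: 41.2
```

Emit:
carry_out --linear '[[0,0,-0.003],[0,0,-0.002],[0,0,0],[0,0,0]]' --angular '[[0,0,0],[0,0,0],[0,0,0],[0,0,0]]' --hand '[0.3,0.3,0.3,0.3]'

```text
clock: 7.53
position: [0.5834, -0.3171, 0.2675]
ee_rot: [0.0, 0.997, -0.083, 0.001]
contact_force: [-0.3, 0.7, 3.1]
width: 0.0422
gripper_force: 41.4
```

Emit:
carry_out --linear '[[0,0,0],[0,0,0],[0,0,0],[0,0,0.045],[0,0,0.07],[0,0,0.07],[-0.045,0.062,0],[-0.046,0.062,0]]' --angular '[[0,0,0],[0,0,0],[0,0,0],[0,0,0],[0,0,0],[0,0,0],[0,0,0.97],[0,0,0.97]]' --hand '[0.75,0.75,0.75,0.75,0.75,0.75,0.75,0.75]'

```text
clock: 8.2
position: [0.5388, -0.2561, 0.3615]
ee_rot: [0.002, 1.0, -0.004, 0.003]
contact_force: [-0.1, 1.4, -0.1]
width: 0.0639
gripper_force: 0.0
```

Emit:
carry_out --linear '[[-0.045,0.062,0],[-0.045,0.062,0],[-0.046,0.062,0],[-0.046,0.062,0],[-0.045,0.062,0],[0,0,0],[0,0,0],[0,0,0]]' --angular '[[0,0,0.96],[0,0,0],[0,0,0],[0,0,0],[0,0,0],[0,0,0],[0,0,0],[0,0,0]]' --hand '[0.75,0.75,0.75,0.75,0.75,0.75,0.75,0.75]'

```text
clock: 8.87
position: [0.4246, -0.1001, 0.3594]
ee_rot: [0.001, 0.999, 0.033, 0.001]
contact_force: [-0.1, -0.2, -0.3]
width: 0.0644
gripper_force: 0.0
```

```bash
cat >> h.py <<'E'
def white(im,T,z,cam='wrist'):
    """off-white top faces: silhouette centroid via brightest part, cast on plane z"""
    hsv=cv2.cvtColor(im,cv2.COLOR_BGR2HSV).astype(int); m=((hsv[...,1]<60)&(hsv[...,2]>100)).astype(np.uint8)
    n,l,s,c=cv2.connectedComponentsWithStats(m); out=[]
    for i in range(1,n):
        if s[i,4]<150 or s[i,4]>9000: continue
        cs,_=cv2.findContours((l==i).astype(np.uint8),cv2.RETR_EXTERNAL,cv2.CHAIN_APPROX_NONE)
        w=np.array([plane(cam,*p,z,T)[:2] for p in cs[0][:,0]])
        if np.ptp(w[:,0])>.2: continue
        r=cv2.minAreaRect((w*1000).astype(np.float32)); (cc,rad)=cv2.minEnclosingCircle((w*1000).astype(np.float32))
        out.append((c[i].round(0).tolist(),np.round(r[0],1).tolist(),np.round(r[1],1).tolist(),round(r[2],1),'circ',np.round(cc,1).tolist(),round(rad,1)))
    return out
E
python3 - <<'E'
from h import *
w,T=shot('wrist','g2'); t,_=shot('top','t2'); print(T.round(4)); s=manip.get_state(); print(s['clock'],s['width'])
for x in white(w,T,.05): print(x)
c=cv2.resize(t[180:330,130:450],(800,375)); cv2.imwrite('pics/m2.png',np.vstack([c,cv2.resize(w,(300,225)).copy() if 0 else np.hstack([cv2.resize(w,(300,225)),np.zeros((225,500,3),np.uint8)])]))
E
```

```text
[[ 0.9978  0.0665  0.0018  0.4246]
 [ 0.0665 -0.9978 -0.0012 -0.1001]
 [ 0.0017  0.0014 -1.      0.3594]
 [ 0.      0.      0.      1.    ]]
8.9667 0.06388711927440921
([148.0, 86.0], [520.3, 17.2], [56.1, 43.1], 32.8, 'circ', [519.9, 17.9], 33.5)
([178.0, 183.0], [436.6, -12.0], [38.2, 38.6], 44.5, 'circ', [436.3, -14.8], 22.1)
([55.0, 193.0], [420.5, 128.8], [42.7, 42.9], 11.5, 'circ', [420.3, 128.8], 28.7)
([275.0, 201.0], [424.8, -100.7], [40.0, 38.8], 65.4, 'circ', [427.4, -100.9], 22.2)
```

View pics/m2.png

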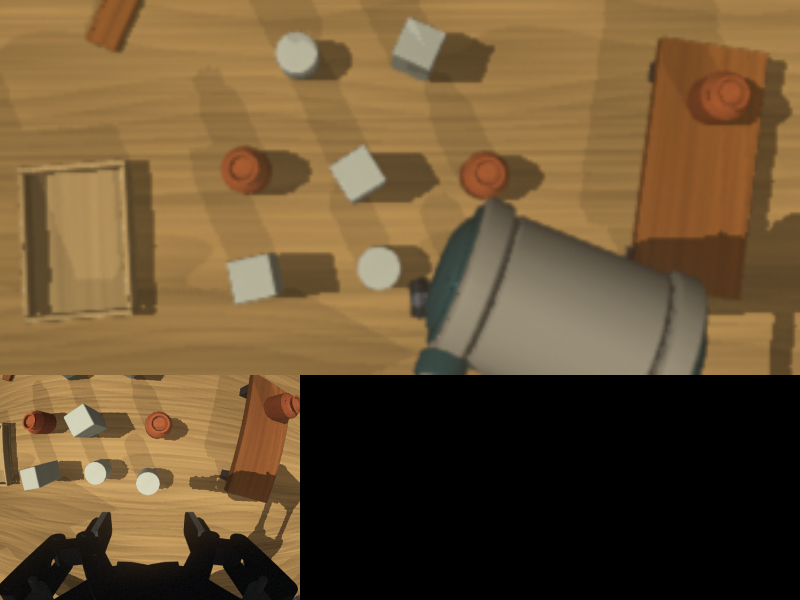

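Jar0 stands on the shelf's midline near its far end, the crate is empty, and shortC measures (0.425,-0.101), directly under the tool. I'll grasp it.

Emit:
carry_out --linear '[[0,0,-0.06],[0,0,-0.08],[0,0,-0.08],[0,0,-0.06],[0,0,-0.03],[0,0,-0.01],[0,0,0],[0,0,0]]' --angular '[[0,0,0],[0,0,0],[0,0,0],[0,0,0],[0,0,0],[0,0,0],[0,0,0],[0,0,0]]' --hand '[0.75,0.75,0.75,0.75,0.75,0.75,0.75,0.75]'

```text
clock: 9.63
position: [0.4252, -0.1007, 0.1992]
ee_rot: [0.0, 0.999, 0.033, 0.0]
contact_force: [-0.5, -0.5, 0.0]
width: 0.0636
gripper_force: 0.0
```

Emit:
carry_out --linear '[[0,0,0],[0,0,0],[0,0,0],[0,0,0],[0,0,0],[0,0,0],[0,0,0]]' --angular '[[0,0,0],[0,0,0],[0,0,0],[0,0,0],[0,0,0],[0,0,0],[0,0,0]]' --hand '[0.3,0.3,0.3,0.3,0.3,0.3,0.3]' --force 40

```text
clock: 10.22
position: [0.4249, -0.1003, 0.2004]
ee_rot: [0.001, 0.999, 0.033, 0.002]
contact_force: [-0.6, -0.6, 6.4]
width: 0.0386
gripper_force: 40.3
```

Run:
```python
from h import *
w,T=shot('wrist','g3'); s=manip.get_state(); print(s['clock'],s['position'],s['contact_force'],s['width'])
for x in white(w,T,.05): print(x)
```

```text
10.2667 [ 0.42491548 -0.1002704   0.20038218] [-0.72791001 -1.41138491  7.54593597] 0.038979686766725474
([25.0, 67.0], [516.0, 21.0], [95.1, 47.2], 48.8, 'circ', [531.3, 7.6], 47.7)
([89.0, 247.0], [435.4, -19.4], [53.7, 39.4], 79.2, 'circ', [439.9, -21.4], 29.7)
([272.0, 283.0], [428.3, -97.8], [48.4, 38.3], 40.3, 'circ', [431.2, -100.0], 26.1)
```

Emit:
carry_out --linear '[[0,0,0.05],[0,0,0.08],[0,0,0.08],[0,0.03,0.06],[0,0.076,0.01],[0,0.08,0],[0,0.08,0],[-0.005,0.08,0]]' --angular '[[0,0,0],[0,0,0],[0,0,0],[0,0,0],[0,0,0],[0,0,0],[0,0,0],[0,0,0]]' --hand '[0.3,0.3,0.3,0.3,0.3,0.3,0.3,0.3]'

```text
clock: 10.93
position: [0.4212, 0.0746, 0.3398]
ee_rot: [0.0, 0.999, 0.032, 0.001]
contact_force: [1.2, 0.4, -2.3]
width: 0.0387
gripper_force: 41.0
```

Emit:
carry_out --linear '[[-0.005,0.08,0],[0,0.08,0],[0,0.08,0],[0,0.08,0],[0,0.08,0],[0,0.04,0],[0,0,0],[0,0,0]]' --angular '[[0,0,0],[0,0,0],[0,0,0],[0,0,0],[0,0,0],[0,0,0],[0,0,0],[0,0,0]]' --hand '[0.3,0.3,0.3,0.3,0.3,0.3,0.3,0.3]'

```text
clock: 11.6
position: [0.4185, 0.294, 0.3389]
ee_rot: [0.0, 0.999, 0.034, -0.0]
contact_force: [-1.2, -0.5, -0.8]
width: 0.0386
gripper_force: 41.1
```

Run:
```python
from h import *
w,T=shot('wrist','g4'); np.save('g4.npy',T); s=manip.get_state(); print(s['clock'],s['position'].round(4),s['ee_rot'].round(4),s['contact_force'].round(1),s['width'])
crop(w,150,100,260,200,3,'g4c')
```

```text
11.65 [0.4186 0.293  0.3388] [ 6.000e-04  9.994e-01  3.370e-02 -4.000e-04] [ 0.   0.2 -1.7] 0.0386839049368378
```

View pics/g4c.png

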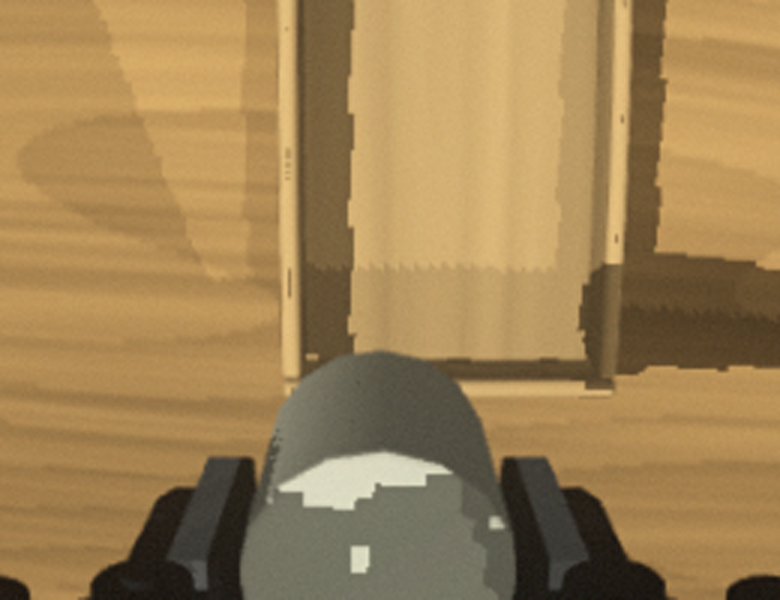

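The picture shows the crate's near end. Its rim outer corners are at (284,395) and (613,395) in crop pixels, the left outer edge runs from (280,0), and the right one from (633,0).

Run:
```python
from h import *
T=np.load('g4.npy'); f=lambda u,v:plane('wrist',(u+.5)/3-.5+150,(v+.5)/3-.5+100,.03,T)[:2]
for n,p in dict(BL=(284,395),BR=(613,395),L0=(280,2),R0=(633,2),L1=(282,200),R1=(623,200)).items(): print(n,f(*p).round(4))
A,B,C,D=f(284,395),f(280,2),f(613,395),f(633,2)
print('yawL,R',[np.arctan2(*(q-p)[::-1]) for p,q in((A,B),(C,D))],'yaw short',np.arctan2(-(A-C)[0],(A-C)[1]),'width',np.linalg.norm(A-C))
y=.067;R2=np.array([[np.cos(y),-np.sin(y)],[np.sin(y),np.cos(y)]])
print('centre',(A+C)/2+R2@[.073,0]); n=R2.T
for p in(A,B,f(282,200),C,D,f(623,200)): print((n@(p-[.4643,.2734])).round(4))
```

```text
BL [0.389  0.3194]
BR [0.3956 0.219 ]
L0 [0.5047 0.3266]
R0 [0.5136 0.2263]
L1 [0.448  0.3227]
R1 [0.4555 0.2237]
yawL,R [np.float64(0.06184289316363726), np.float64(0.06174640483221544)] yaw short 0.06556657334567849 width 0.10065696646262293
centre [0.46512666 0.27410288]
[-0.0721  0.051 ]
[0.0439 0.0504]
[-0.013   0.0503]
[-0.0722 -0.0497]
[ 0.046  -0.0503]
[-0.0121 -0.049 ]
```

Emit:
carry_out --linear '[[0.004,0,-0.06],[0,0,-0.08],[0,0,-0.06],[0,0,-0.03],[0,0,-0.015],[0,0,-0.01],[0,0,-0.004],[0,0,0]]' --angular '[[0,0,0],[0,0,0],[0,0,0],[0,0,0],[0,0,0],[0,0,0],[0,0,0],[0,0,0]]' --hand '[0.3,0.3,0.3,0.3,0.3,0.3,0.3,0.3]'

```text
clock: 12.32
position: [0.4217, 0.2928, 0.2102]
ee_rot: [-0.0, 0.999, 0.033, 0.001]
contact_force: [-0.6, 0.6, -1.7]
width: 0.0386
gripper_force: 41.1
```

Emit:
carry_out --linear '[[0,0,-0.002],[0,0,-0.002],[0,0,0]]' --angular '[[0,0,0],[0,0,0],[0,0,0]]' --hand '[0.3,0.3,0.3]'

```text
clock: 12.57
position: [0.4214, 0.2932, 0.2081]
ee_rot: [-0.0, 0.999, 0.033, 0.001]
contact_force: [0.3, 0.1, -1.2]
width: 0.0389
gripper_force: 41.1
```

Emit:
carry_out --linear '[[0,0,-0.003],[0,0,-0.001],[0,0,0],[0,0,0],[0,0,0],[0,0,0],[0,0,0.04],[0,0,0.08]]' --angular '[[0,0,0],[0,0,0],[0,0,0],[0,0,0],[0,0,0],[0,0,0],[0,0,0],[0,0,0]]' --hand '[0.3,0.3,0.6,0.6,0.6,0.6,0.6,0.6]'

```text
clock: 13.23
position: [0.4194, 0.2921, 0.262]
ee_rot: [0.002, 0.999, 0.033, -0.005]
contact_force: [0.7, 0.1, -0.8]
width: 0.0513
gripper_force: 0.0
```

Emit:
carry_out --linear '[[0,0,0.08],[0,-0.03,0.07],[0.003,-0.08,0.03],[0.003,-0.08,0],[0.004,-0.08,0],[0.004,-0.08,0],[0.005,-0.08,0],[0.006,-0.08,0]]' --angular '[[0,0,0],[0,0,0],[0,0,0],[0,0,0],[0,0,0],[0,0,0],[0,0,0],[0,0,0]]' --hand '[0.75,0.75,0.75,0.75,0.75,0.75,0.75,0.75]'

```text
clock: 13.9
position: [0.433, 0.0374, 0.3552]
ee_rot: [0.0, 0.999, 0.033, 0.0]
contact_force: [0.4, 0.0, 0.3]
width: 0.0642
gripper_force: 0.0
```

Emit:
carry_out --linear '[[0.006,-0.08,0],[0,-0.02,0],[0,0,0],[0,0,0],[0,0,0]]' --angular '[[0,0,0],[0,0,0],[0,0,0],[0,0,0],[0,0,0]]' --hand '[0.75,0.75,0.75,0.75,0.75]'

```text
clock: 14.32
position: [0.4364, -0.0099, 0.3549]
ee_rot: [-0.0, 0.999, 0.033, -0.0]
contact_force: [0.7, -0.2, 0.2]
width: 0.0639
gripper_force: 0.0
```

Run:
```python
from h import *
w,T=shot('wrist','g5'); t,_=shot('top','t5'); s=manip.get_state(); print(s['clock'],T[:3,3].round(4),s['width'])
for z in(.05,.085):
  print(z)
  for x in white(w,T,z): print(x)
print('top .056')
for x in white(t[:340],T,.056,'top'): print(x)
```

```text
14.4167 [ 0.4364 -0.0099  0.3549] 0.06413224585397652
0.05
([328.0, 7.0], [616.2, -42.1], [31.3, 25.1], 65.1, 'circ', [616.5, -42.5], 19.4)
([260.0, 100.0], [523.7, 8.2], [43.6, 42.7], 31.6, 'circ', [523.8, 8.6], 29.0)
([277.0, 201.0], [437.2, -11.0], [40.3, 38.9], 63.1, 'circ', [439.5, -10.9], 22.2)
([7.0, 203.0], [417.6, 293.5], [29.3, 39.1], 78.5, 'circ', [418.4, 297.5], 19.8)
([139.0, 212.0], [418.9, 116.6], [43.2, 42.9], 12.0, 'circ', [419.1, 116.6], 28.9)
0.085
([328.0, 7.0], [601.8, -37.5], [27.3, 21.9], 65.1, 'circ', [602.1, -37.8], 17.0)
([260.0, 100.0], [521.1, 6.4], [38.1, 37.3], 31.6, 'circ', [521.2, 6.8], 25.3)
([277.0, 201.0], [445.7, -10.4], [35.1, 33.9], 63.1, 'circ', [447.7, -10.3], 19.4)
([7.0, 203.0], [428.6, 255.3], [25.5, 34.1], 78.5, 'circ', [429.3, 258.8], 17.3)
([139.0, 212.0], [429.7, 101.0], [37.7, 37.4], 12.0, 'circ', [429.9, 101.0], 25.2)
top .056
([3.0, 61.0], [989.2, 655.4], [78.4, 24.4], 3.8, 'circ', [989.0, 659.1], 40.1)
([297.0, 199.0], [639.1, -48.6], [38.7, 48.2], 65.4, 'circ', [639.5, -48.8], 28.9)
([248.0, 201.0], [635.3, 63.8], [38.4, 36.4], 44.5, 'circ', [634.7, 64.6], 20.6)
([273.0, 249.0], [523.0, 7.3], [39.8, 38.2], 30.6, 'circ', [523.5, 7.0], 25.7)
([280.0, 303.0], [404.2, -8.2], [149.7, 124.6], 78.5, 'circ', [403.5, -7.3], 89.0)
([238.0, 299.0], [412.7, 88.2], [27.7, 100.0], 79.5, 'circ', [412.3, 86.7], 50.4)
([148.0, 295.0], [420.6, 292.1], [38.3, 36.4], 1.4, 'circ', [421.0, 291.8], 20.5)
([320.0, 312.0], [382.4, -99.5], [28.9, 109.3], 78.0, 'circ', [383.9, -92.3], 54.9)
```

Emit:
carry_out --linear '[[0.002,-0.002,-0.06],[0,0,-0.08],[0,0,-0.08],[0,0,-0.06],[0,0,-0.02],[0,0,-0.011],[0,0,0],[0,0,0]]' --angular '[[0,0,0],[0,0,0],[0,0,0],[0,0,0],[0,0,0],[0,0,0],[0,0,0],[0,0,0]]' --hand '[0.75,0.75,0.75,0.75,0.75,0.75,0.75,0.75]'

```text
clock: 15.08
position: [0.4382, -0.0113, 0.2]
ee_rot: [0.0, 0.999, 0.034, 0.001]
contact_force: [0.1, -0.4, 0.7]
width: 0.0636
gripper_force: 0.0
```

Emit:
carry_out --linear '[[0,0,0],[0,0,0],[0,0,0],[0,0,0],[0,0,0],[0,0,0],[0,0,0]]' --angular '[[0,0,0],[0,0,0],[0,0,0],[0,0,0],[0,0,0],[0,0,0],[0,0,0]]' --hand '[0.3,0.3,0.3,0.3,0.3,0.3,0.3]' --force 40

```text
clock: 15.67
position: [0.4382, -0.0119, 0.201]
ee_rot: [0.0, 0.999, 0.033, 0.002]
contact_force: [-0.3, 1.6, 5.5]
width: 0.0388
gripper_force: 39.9
```

Emit:
carry_out --linear '[[0,0,0.05],[0,0,0.08],[0,0,0.08],[0,0.03,0.06],[0.005,0.08,0],[0.008,0.08,0],[0.008,0.08,0],[0.008,0.08,0]]' --angular '[[0,0,0],[0,0,0],[0,0,0],[0,0,0],[0,0,0],[0,0,0],[0,0,0],[0,0,0]]' --hand '[0.3,0.3,0.3,0.3,0.3,0.3,0.3,0.3]'

```text
clock: 16.33
position: [0.4516, 0.1646, 0.3357]
ee_rot: [-0.0, 0.999, 0.033, 0.001]
contact_force: [1.1, -0.5, -1.1]
width: 0.0387
gripper_force: 40.9
```

Emit:
carry_out --linear '[[0.008,0.08,0],[0.008,0.08,0],[0.008,0.08,0],[0,0.025,-0.02],[0,0,-0.06],[0,0,-0.06],[0,0,-0.04],[0,0,0]]' --angular '[[0,0,0],[0,0,0],[0,0,0],[0,0,0],[0,0,0],[0,0,0],[0,0,0],[0,0,0]]' --hand '[0.3,0.3,0.3,0.3,0.3,0.3,0.3,0.3]'

```text
clock: 17.0
position: [0.4622, 0.2945, 0.2406]
ee_rot: [0.002, 0.999, 0.033, -0.004]
contact_force: [-0.2, -1.0, -1.7]
width: 0.039
gripper_force: 41.0
```

Emit:
carry_out --linear '[[0,0,0],[0,0,0]]' --angular '[[0,0,0],[0,0,0]]' --hand '[0.3,0.3]'

```text
clock: 17.17
position: [0.4647, 0.2955, 0.2458]
ee_rot: [-0.0, 0.999, 0.033, 0.001]
contact_force: [0.6, 0.8, -1.4]
width: 0.0385
gripper_force: 41.0
```

Emit:
carry_out --linear '[[0,0,-0.04],[0,0,-0.02],[0,0,-0.01],[0,0,-0.006],[0,0,-0.002],[0,0,0],[0,0,0]]' --angular '[[0,0,0],[0,0,0],[0,0,0],[0,0,0],[0,0,0],[0,0,0],[0,0,0]]' --hand '[0.3,0.3,0.3,0.3,0.3,0.3,0.3]'

```text
clock: 17.75
position: [0.464, 0.2955, 0.207]
ee_rot: [0.0, 0.999, 0.033, 0.0]
contact_force: [-2.5, -1.8, 5.4]
width: 0.0392
gripper_force: 41.6
```

Emit:
carry_out --linear '[[0,0,0],[0,0,0],[0,0,0],[0,0,0],[0,0,0.04],[0,0,0.08],[0,0,0.08],[0,0,0.08]]' --angular '[[0,0,0],[0,0,0],[0,0,0],[0,0,0],[0,0,0],[0,0,0],[0,0,0],[0,0,0]]' --hand '[0.6,0.6,0.6,0.6,0.6,0.6,0.6,0.75]'

```text
clock: 18.42
position: [0.4639, 0.2955, 0.3467]
ee_rot: [0.0, 0.999, 0.033, -0.001]
contact_force: [0.6, 1.1, -0.6]
width: 0.0618
gripper_force: 0.0
```

Emit:
carry_out --linear '[[0.049,-0.066,0.016],[0.049,-0.066,0],[0.049,-0.066,0],[0.049,-0.066,0],[0.049,-0.066,0],[0.049,-0.066,0],[0.049,-0.066,0],[0,0,0]]' --angular '[[0,0,0],[0,0,0],[0,0,0],[0,0,0],[0,0,0],[0,0,0],[0,0,0],[0,0,0]]' --hand '[0.75,0.75,0.75,0.75,0.75,0.75,0.75,0.75]'

```text
clock: 19.08
position: [0.6398, 0.0586, 0.3529]
ee_rot: [0.002, 1.0, 0.03, 0.002]
contact_force: [-0.0, 0.4, 1.3]
width: 0.0638
gripper_force: 0.0
```

Run:
```python
from h import *
manip.get_image('wrist');manip.get_image('wrist')
w,T=shot('wrist','g6'); t,_=shot('top','t6'); s=manip.get_state(); print(s['clock'],T[:3,3].round(4),s['width'])
for z in(.05,.085):
  print(z)
  for x in white(w,T,z): print(x)
print('top .056')
for x in white(t[:340],T,.056,'top'): print(x)
```

```text
19.2833 [0.6363 0.0631 0.3527] 0.06386807710451894
0.05
([274.0, 200.0], [638.0, 64.2], [40.2, 39.1], 65.4, 'circ', [640.4, 64.5], 22.3)
([407.0, 211.0], [636.8, -52.2], [75.7, 42.2], 65.3, 'circ', [636.8, -52.3], 41.7)
([322.0, 318.0], [517.8, 9.8], [93.6, 44.3], 27.2, 'circ', [522.6, 0.5], 47.9)
0.085
([274.0, 200.0], [646.4, 64.5], [35.0, 34.0], 65.4, 'circ', [648.5, 64.9], 19.4)
([407.0, 211.0], [645.4, -36.8], [65.9, 36.8], 65.3, 'circ', [645.4, -37.0], 36.3)
([322.0, 318.0], [541.7, 17.2], [81.6, 38.6], 27.2, 'circ', [545.9, 9.1], 41.8)
top .056Traceback (most recent call last):
  File "<stdin>", line 8, in <module>
  File "h.py", line 30, in white
    w=np.array([plane(cam,*p,z,T)[:2] for p in cs[0][:,0]])
                ~~~~~^^^^^^^^^^^^
  File "h.py", line 12, in plane
    o,d=ray(n,u,v,T); return o+d*(z-o[2])/d[2]
        ~~~^^^^^^^^^
  File "h.py", line 5, in ray
    p=manip.camera_params(n)
ValueError: time passes only in moves, steps and waits
```

```bash
sed -i 's/p=manip.camera_params(n)/p=cp(n)/; s/^def ray/import functools\n@functools.lru_cache(None)\ndef cp(n): return manip.camera_params(n)\ndef ray/' h.py
python3 - <<'E'
from h import *
t=cv2.imread('pics/t6.png')
for x in white(t[:340],None,.056,'top'): print(x)
E
```

```text
([335.0, 14.0], [1099.3, -143.6], [51.8, 91.9], 41.4, 'circ', [1095.8, -147.7], 47.0)
([177.0, 139.0], [789.4, 232.7], [136.6, 26.0], 2.6, 'circ', [789.4, 232.9], 68.6)
([218.0, 141.0], [781.1, 135.8], [148.8, 136.8], 89.4, 'circ', [778.0, 135.4], 93.6)
([257.0, 141.0], [783.8, 40.5], [28.4, 129.5], 89.9, 'circ', [783.7, 48.9], 64.9)
([254.0, 205.0], [621.6, 57.4], [48.4, 153.6], 86.9, 'circ', [621.0, 46.8], 77.1)
([175.0, 202.0], [627.1, 236.2], [22.5, 143.9], 81.8, 'circ', [626.2, 229.8], 72.1)
([297.0, 197.0], [642.8, -50.6], [37.7, 40.9], 67.8, 'circ', [643.0, -51.1], 26.1)
([274.0, 249.0], [522.8, 6.9], [39.6, 37.6], 33.1, 'circ', [523.5, 6.9], 25.7)
([219.0, 284.0], [438.3, 137.9], [201.4, 126.2], 89.8, 'circ', [429.1, 135.5], 112.0)
([186.0, 310.0], [404.9, 208.4], [211.7, 163.1], 89.5, 'circ', [399.2, 209.6], 126.1)
```

Emit:
carry_out --linear '[[0.003,0.002,-0.06],[0,0,-0.08],[0,0,-0.08],[0,0,-0.06],[0,0,-0.018],[0,0,-0.008],[0,0,0],[0,0,0]]' --angular '[[0,0,0],[0,0,0],[0,0,0],[0,0,0],[0,0,0],[0,0,0],[0,0,0],[0,0,0]]' --hand '[0.75,0.75,0.75,0.75,0.75,0.75,0.75,0.75]'

```text
clock: 19.95
position: [0.6379, 0.0664, 0.2026]
ee_rot: [0.0, 0.999, 0.033, 0.002]
contact_force: [0.9, 0.3, 0.6]
width: 0.064
gripper_force: 0.0
```

Emit:
carry_out --linear '[[0,0,0],[0,0,0],[0,0,0],[0,0,0],[0,0,0],[0,0,0],[0,0,0]]' --angular '[[0,0,0],[0,0,0],[0,0,0],[0,0,0],[0,0,0],[0,0,0],[0,0,0]]' --hand '[0.3,0.3,0.3,0.3,0.3,0.3,0.3]' --force 40

```text
clock: 20.53
position: [0.6378, 0.0657, 0.2029]
ee_rot: [0.0, 0.999, 0.033, 0.002]
contact_force: [-0.8, 0.0, 6.0]
width: 0.0385
gripper_force: 40.5
```

Emit:
carry_out --linear '[[0,0,0.05],[0,0,0.08],[0,0,0.08],[0,0,0.06],[-0.037,0.066,0],[-0.038,0.067,0],[-0.038,0.067,0],[-0.038,0.067,0]]' --angular '[[0,0,0],[0,0,0],[0,0,0],[0,0,0],[0,0,0],[0,0,0],[0,0,0],[0,0,0]]' --hand '[0.3,0.3,0.3,0.3,0.3,0.3,0.3,0.3]'

```text
clock: 21.2
position: [0.5605, 0.2, 0.3364]
ee_rot: [-0.0, 0.999, 0.032, 0.001]
contact_force: [0.7, 0.8, -0.9]
width: 0.0387
gripper_force: 40.6
```

Emit:
carry_out --linear '[[-0.038,0.067,0],[-0.037,0.066,0],[-0.037,0.066,0],[0,0,-0.05],[0,0,-0.08],[0,0,-0.05],[0,0,0],[0,0,0]]' --angular '[[0,0,0],[0,0,0],[0,0,0],[0,0,0],[0,0,0],[0,0,0],[0,0,0],[0,0,0]]' --hand '[0.3,0.3,0.3,0.3,0.3,0.3,0.3,0.3]'

```text
clock: 21.87
position: [0.5052, 0.2986, 0.245]
ee_rot: [0.001, 0.999, 0.033, -0.001]
contact_force: [0.2, 0.4, 0.6]
width: 0.0389
gripper_force: 40.6
```

Emit:
carry_out --linear '[[0,0,0],[0,0,0]]' --angular '[[0,0,0],[0,0,0]]' --hand '[0.3,0.3]'

```text
clock: 22.03
position: [0.5066, 0.299, 0.2478]
ee_rot: [-0.001, 0.999, 0.033, 0.002]
contact_force: [1.0, -0.6, 0.0]
width: 0.0385
gripper_force: 40.6
```

Emit:
carry_out --linear '[[0,0,-0.04],[0,0,-0.02],[0,0,-0.01],[0,0,-0.006],[0,0,-0.002],[0,0,0],[0,0,0]]' --angular '[[0,0,0],[0,0,0],[0,0,0],[0,0,0],[0,0,0],[0,0,0],[0,0,0]]' --hand '[0.3,0.3,0.3,0.3,0.3,0.3,0.3]'

```text
clock: 22.62
position: [0.5053, 0.2985, 0.2089]
ee_rot: [0.0, 0.999, 0.033, 0.0]
contact_force: [-3.0, -1.9, 10.9]
width: 0.0386
gripper_force: 41.9
```

Emit:
carry_out --linear '[[0,0,0],[0,0,0],[0,0,0],[0,0,0],[0,0,0.04],[0,0,0.08],[0,0,0.08],[0,0,0.08]]' --angular '[[0,0,0],[0,0,0],[0,0,0],[0,0,0],[0,0,0],[0,0,0],[0,0,0],[0,0,0]]' --hand '[0.6,0.6,0.6,0.6,0.6,0.6,0.6,0.75]'

```text
clock: 23.28
position: [0.5053, 0.2987, 0.3475]
ee_rot: [0.0, 0.999, 0.033, -0.001]
contact_force: [1.0, 0.4, -0.6]
width: 0.0618
gripper_force: 0.0
```

Emit:
carry_out --linear '[[-0.03,-0.079,0.02],[-0.03,-0.079,0],[-0.03,-0.079,0],[-0.03,-0.079,0],[-0.031,-0.079,0],[0,0,0],[0,0,0],[0,0,0]]' --angular '[[0,0,0.9],[0,0,0.9],[0,0,0],[0,0,0],[0,0,0],[0,0,0],[0,0,0],[0,0,0]]' --hand '[0.75,0.75,0.75,0.75,0.75,0.75,0.75,0.75]'

```text
clock: 23.95
position: [0.432, 0.1053, 0.3564]
ee_rot: [-0.0, 0.995, 0.104, 0.001]
contact_force: [-0.2, 0.4, -0.2]
width: 0.0638
gripper_force: 0.0
```

Run:
```python
from h import *
w,T=shot('wrist','g7'); t,_=shot('top','t7'); s=manip.get_state(); print(s['clock'],T[:3,3].round(4),'yaw',np.arctan2(T[1,0],T[0,0]).round(4))
for z in(.056,.085):
  print(z)
  for x in white(w,T,z): print(x)
```

```text
24.05 [0.432  0.1053 0.3564] yaw 0.2088
0.056
([477.0, 35.0], [635.5, -50.7], [51.2, 106.4], 45.8, 'circ', [636.4, -49.7], 54.8)
([87.0, 89.0], [504.0, 296.9], [38.4, 38.7], 45.5, 'circ', [503.9, 297.2], 19.8)
([407.0, 131.0], [519.9, 5.6], [46.7, 66.6], 31.4, 'circ', [520.2, 5.8], 39.8)
([82.0, 160.0], [436.7, 293.1], [78.4, 44.2], 11.4, 'circ', [436.5, 293.4], 39.6)
([279.0, 216.0], [424.1, 100.0], [47.3, 41.7], 11.0, 'circ', [423.4, 100.2], 29.8)
0.085
([477.0, 35.0], [620.7, -32.5], [45.7, 95.0], 45.8, 'circ', [621.5, -31.6], 49.0)
([87.0, 89.0], [503.3, 277.8], [34.3, 34.5], 45.5, 'circ', [503.2, 278.0], 17.7)
([407.0, 131.0], [517.6, 17.8], [41.7, 59.5], 31.4, 'circ', [517.8, 17.9], 35.5)
([82.0, 160.0], [443.2, 274.4], [70.0, 39.4], 11.4, 'circ', [443.1, 274.6], 35.3)
([279.0, 216.0], [432.1, 102.1], [42.2, 37.2], 11.0, 'circ', [431.4, 102.2], 26.6)
```

Emit:
carry_out --linear '[[-0.004,-0.008,-0.06],[0,0,-0.08],[0,0,-0.07],[0,0,-0.03],[0,0,-0.015],[0,0,0],[0,0,0]]' --angular '[[0,0,0],[0,0,0],[0,0,0],[0,0,0],[0,0,0],[0,0,0],[0,0,0]]' --hand '[0.75,0.75,0.75,0.75,0.75,0.75,0.75]'

```text
clock: 24.63
position: [0.4304, 0.102, 0.2289]
ee_rot: [0.0, 0.994, 0.106, 0.0]
contact_force: [-0.2, 0.2, -0.8]
width: 0.0639
gripper_force: 0.0
```

Emit:
carry_out --linear '[[0,0,0],[0,0,0],[0,0,0],[0,0,0],[0,0,0],[0,0,0],[0,0,0]]' --angular '[[0,0,0],[0,0,0],[0,0,0],[0,0,0],[0,0,0],[0,0,0],[0,0,0]]' --hand '[0.3,0.3,0.3,0.3,0.3,0.3,0.3]' --force 50

```text
clock: 25.22
position: [0.4302, 0.1014, 0.23]
ee_rot: [-0.0, 0.995, 0.105, 0.002]
contact_force: [0.0, 1.1, 6.4]
width: 0.0371
gripper_force: 50.3
```

Run:
```python
from h import *
w,T=shot('wrist','g8'); s=manip.get_state(); print(s['clock'],T[:3,3].round(4),'yaw',np.arctan2(T[1,0],T[0,0]).round(4),s['contact_force'].round(1),s['width'])
crop(w,170,180,220,165,3,'g8c')
```

```text
25.2667 [0.4302 0.1014 0.23  ] yaw 0.2096 [-0.8  2.2  7.2] 0.03726824220541524
```

View pics/g8c.png

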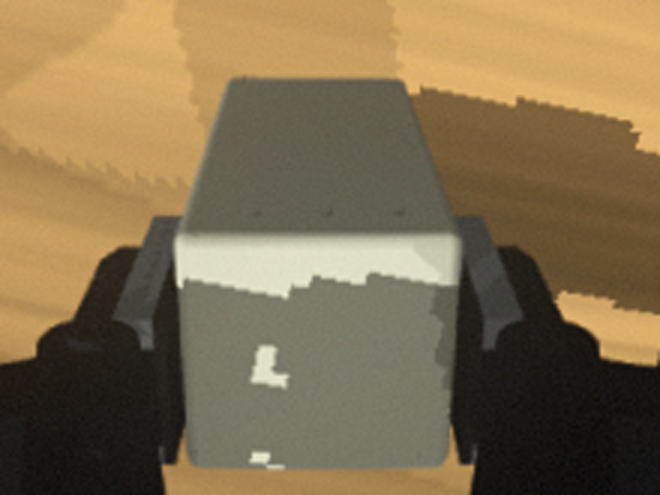

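The top face spans rows 235–467 of the crop, so the prop's centre sits about 1 mm behind the TCP axis and square to the pads. I'll carry it to the crate.

Emit:
carry_out --linear '[[0,0,0.05],[0,0,0.08],[0,0,0.07],[-0.003,0.07,0],[-0.004,0.076,0],[-0.004,0.08,0],[0,0.07,0],[0,0,0]]' --angular '[[0,0,0],[0,0,0],[0,0,0],[0,0,-0.9],[0,0,-0.91],[0,0,0],[0,0,0],[0,0,0]]' --hand '[0.3,0.3,0.3,0.3,0.3,0.3,0.3,0.3]'

```text
clock: 25.93
position: [0.4238, 0.2541, 0.329]
ee_rot: [-0.002, 0.999, 0.035, 0.001]
contact_force: [-0.0, 0.4, -1.7]
width: 0.0371
gripper_force: 51.8
```

Emit:
carry_out --linear '[[0,0,-0.03],[0,0,-0.06],[0,0,-0.04],[0,0,0],[0,0,0]]' --angular '[[0,0,0],[0,0,0],[0,0,0],[0,0,0],[0,0,0]]' --hand '[0.3,0.3,0.3,0.3,0.3]'

```text
clock: 26.35
position: [0.4235, 0.2486, 0.263]
ee_rot: [0.001, 0.999, 0.033, -0.001]
contact_force: [-0.2, -0.2, -1.9]
width: 0.0372
gripper_force: 51.7
```

Run:
```python
from h import *
w,T=shot('wrist','g9'); s=manip.get_state(); print(s['clock'],T[:3,3].round(4),'yaw',np.arctan2(T[1,0],T[0,0]).round(4),s['contact_force'].round(1),s['width'])
crop(w,140,90,260,195,3,'g9c')
```

```text
26.4 [0.4235 0.2486 0.263 ] yaw 0.065 [ 0.7  0.  -1.2] 0.03706533868771517
```

View pics/g9c.png

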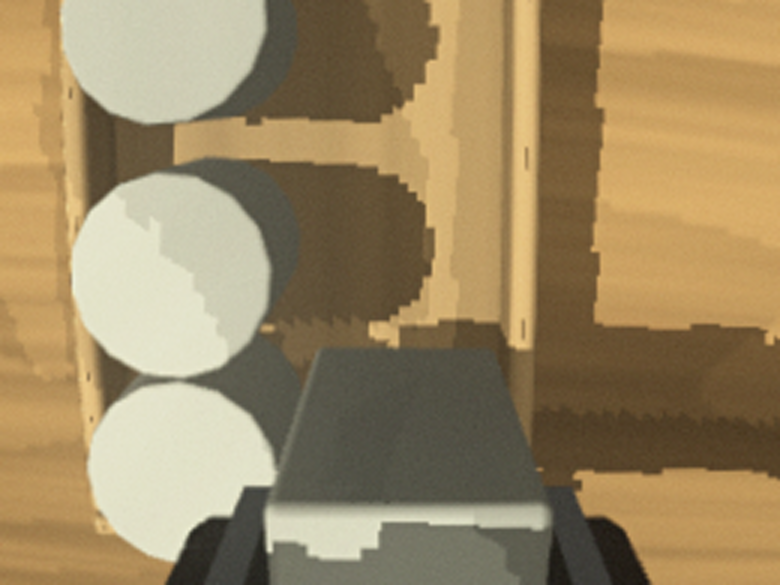

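Shorts stand in a row, and the tall's base edge (320–500, 350) sits between the short and the right wall (about 510). I'll lower it.

Emit:
carry_out --linear '[[0.002,0.001,-0.02],[0,0,-0.015],[0,0,-0.01],[0,0,-0.006],[0,0,-0.003],[0,0,0],[0,0,0]]' --angular '[[0,0,0],[0,0,0],[0,0,0],[0,0,0],[0,0,0],[0,0,0],[0,0,0]]' --hand '[0.3,0.3,0.3,0.3,0.3,0.3,0.3]'

```text
clock: 26.98
position: [0.4251, 0.2498, 0.2367]
ee_rot: [0.0, 0.999, 0.033, 0.0]
contact_force: [0.0, 0.7, -1.8]
width: 0.037
gripper_force: 51.8
```

Emit:
carry_out --linear '[[0,0,-0.002],[0,0,0],[0,0,0],[0,0,0],[0,0,0],[0,0,0.04],[0,0,0.08],[0,0,0.08]]' --angular '[[0,0,0],[0,0,0],[0,0,0],[0,0,0],[0,0,0],[0,0,0],[0,0,0],[0,0,0]]' --hand '[0.3,0.6,0.6,0.6,0.6,0.6,0.6,0.6]'

```text
clock: 27.65
position: [0.4244, 0.2494, 0.3356]
ee_rot: [0.001, 0.999, 0.033, -0.002]
contact_force: [1.7, 0.5, -0.3]
width: 0.0516
gripper_force: 0.0
```

Emit:
carry_out --linear '[[0.027,-0.068,0.05],[0.027,-0.07,0],[0.027,-0.07,0],[0.027,-0.07,0],[0.028,-0.07,0],[0.028,-0.07,0],[0.028,-0.068,0],[0,0,0]]' --angular '[[0,0,0.87],[0,0,0.87],[0,0,0.87],[0,0,0.87],[0,0,0.87],[0,0,0.87],[0,0,0.87],[0,0,0]]' --hand '[0.75,0.75,0.75,0.75,0.75,0.75,0.75,0.75]'

```text
clock: 28.32
position: [0.5228, 0.0034, 0.3593]
ee_rot: [0.003, 0.963, 0.271, 0.001]
contact_force: [0.3, -0.2, 1.0]
width: 0.0641
gripper_force: 0.0
```

Emit:
carry_out --linear '[[0,0,0],[0,0,0]]' --angular '[[0,0,0],[0,0,0]]' --hand '[0.75,0.75]'

```text
clock: 28.48
position: [0.5199, 0.0088, 0.3589]
ee_rot: [-0.0, 0.962, 0.272, -0.0]
contact_force: [-0.3, -0.5, -0.0]
width: 0.0639
gripper_force: 0.0
```

Run:
```python
from h import *
w,T=shot('wrist','g10'); t,_=shot('top','t10'); s=manip.get_state(); print(s['clock'],T[:3,3].round(4),'yaw',np.arctan2(T[1,0],T[0,0]).round(4))
for x in white(w,T,.085): print(x)
```

```text
28.5833 [0.5199 0.0088 0.3589] yaw 0.551
([28.0, 75.0], [511.8, 269.9], [34.5, 32.9], 33.1, 'circ', [512.1, 270.0], 17.5)
([405.0, 126.0], [632.1, -41.5], [47.3, 55.9], 65.4, 'circ', [631.6, -41.5], 35.6)
([12.0, 146.0], [442.6, 258.3], [90.1, 37.7], 21.9, 'circ', [443.4, 256.3], 45.2)
([279.0, 204.0], [526.8, 9.9], [47.9, 37.2], 31.6, 'circ', [525.6, 9.2], 28.5)
```

Emit:
carry_out --linear '[[0.004,-0.004,-0.06],[0,0,-0.08],[0,0,-0.07],[0,0,-0.035],[0,0,-0.015],[0,0,0],[0,0,0]]' --angular '[[0,0,0],[0,0,0],[0,0,0],[0,0,0],[0,0,0],[0,0,0],[0,0,0]]' --hand '[0.75,0.75,0.75,0.75,0.75,0.75,0.75]'

```text
clock: 29.17
position: [0.5226, 0.0075, 0.2298]
ee_rot: [0.0, 0.962, 0.273, 0.001]
contact_force: [0.3, 0.4, -0.4]
width: 0.0643
gripper_force: 0.0
```

Emit:
carry_out --linear '[[0,0,0],[0,0,0],[0,0,0],[0,0,0],[0,0,0],[0,0,0],[0,0,0]]' --angular '[[0,0,0],[0,0,0],[0,0,0],[0,0,0],[0,0,0],[0,0,0],[0,0,0]]' --hand '[0.3,0.3,0.3,0.3,0.3,0.3,0.3]' --force 50

```text
clock: 29.75
position: [0.5229, 0.0069, 0.2309]
ee_rot: [0.0, 0.962, 0.273, 0.002]
contact_force: [0.0, 1.8, 6.6]
width: 0.0371
gripper_force: 50.2
```

```bash
cat >> h.py <<'E'
def inhand(w,T,h):
    """tall prop in grip: front/back of top face along tool x at mid column, from grey saturation mask"""
    hsv=cv2.cvtColor(w,cv2.COLOR_BGR2HSV).astype(int); z=T[2,3]-h
    col=hsv[200:400,262:292].astype(float).mean(1); g=np.abs(np.diff(col[:,2])); 
    ok=(col[:,1]<70)&(col[:,2]>60); v=np.where(ok)[0]+200
    print('rows',v.min(),v.max(),'steps',[(i+200.5,round(g[i])) for i in np.argsort(-g)[:6]])
    inv=np.linalg.inv(T); f=lambda v:(inv@np.append(plane('wrist',275.5,v,T[2,3]-z,T) if 0 else plane('wrist',275.5,v,h,T),1))[0]
    return f
E
python3 - <<'E'
from h import *
w,T=shot('wrist','g11'); s=manip.get_state(); print(s['clock'],T[:3,3].round(4),'yaw',np.arctan2(T[1,0],T[0,0]).round(4),s['contact_force'].round(1),s['width'])
f=inhand(w,T,.085); g8=cv2.imread('pics/g8.png')
for v in range(248,272,4): print(v,round(f(v)*1000,1),end='; ')
for v in range(325,345,4): print(v,round(f(v)*1000,1),end='; ')
inhand(g8,T,.085)
E
```

```text
29.8 [0.5229 0.0069 0.2309] yaw 0.5521 [-0.2  0.8  6.8] 0.0373617969972677
rows 206 334 steps [(np.float64(334.5), 69), (np.float64(352.5), 68), (np.float64(353.5), 52), (np.float64(351.5), 44), (np.float64(257.5), 27), (np.float64(289.5), 26)]
248 21.1; 252 19.5; 256 17.8; 260 16.1; 264 14.4; 268 12.7; 325 -14.6; 329 -16.7; 333 -18.9; 337 -21.1; 341 -23.4; rows 207 335 steps [(np.float64(352.5), 56), (np.float64(205.5), 50), (np.float64(353.5), 43), (np.float64(351.5), 37), (np.float64(206.5), 33), (np.float64(258.5), 32)]
```

Emit:
carry_out --linear '[[0,0,0.05],[0,0,0.08],[0,0,0.08],[0,0,0.05],[-0.015,0.07,0],[-0.016,0.07,0],[-0.016,0.07,0],[-0.016,0.07,0]]' --angular '[[0,0,0],[0,0,0],[0,0,0],[0,0,-0.87],[0,0,-0.87],[0,0,-0.87],[0,0,-0.87],[0,0,-0.87]]' --hand '[0.3,0.3,0.3,0.3,0.3,0.3,0.3,0.3]'

```text
clock: 30.47
position: [0.4899, 0.1477, 0.3596]
ee_rot: [0.0, 0.995, 0.1, 0.0]
contact_force: [0.3, 0.4, -0.7]
width: 0.0374
gripper_force: 51.3
```

Emit:
carry_out --linear '[[-0.016,0.07,0],[-0.016,0.07,0],[-0.016,0.07,0],[0,0,-0.03],[0,0,-0.06],[0,0,-0.04],[0,0,0],[0,0,0]]' --angular '[[0,0,-0.87],[0,0,-0.88],[0,0,0],[0,0,0],[0,0,0],[0,0,0],[0,0,0],[0,0,0]]' --hand '[0.3,0.3,0.3,0.3,0.3,0.3,0.3,0.3]'

```text
clock: 31.13
position: [0.4663, 0.2516, 0.2936]
ee_rot: [0.0, 0.999, 0.032, -0.001]
contact_force: [0.6, 0.6, -1.3]
width: 0.0369
gripper_force: 51.7
```

Emit:
carry_out --linear '[[0,0,0],[0,0,0]]' --angular '[[0,0,0],[0,0,0]]' --hand '[0.3,0.3]'

```text
clock: 31.3
position: [0.4675, 0.2517, 0.2958]
ee_rot: [-0.0, 0.999, 0.032, 0.002]
contact_force: [0.6, 0.6, -2.0]
width: 0.0371
gripper_force: 51.7
```

Run:
```python
from h import *
w,T=shot('wrist','g12'); s=manip.get_state(); print(s['clock'],T[:3,3].round(4),'yaw',np.arctan2(T[1,0],T[0,0]).round(4),s['contact_force'].round(1),s['width'])
```

```text
31.35 [0.4675 0.2517 0.2958] yaw 0.0638 [-0.2  0.5 -2.1] 0.03705586355795146
```

Emit:
carry_out --linear '[[0,0,-0.04],[0,0,-0.04],[0,0,-0.02],[0,0,-0.01],[0,0,-0.006],[0,0,-0.002],[0,0,0],[0,0,0]]' --angular '[[0,0,0],[0,0,0],[0,0,0],[0,0,0],[0,0,0],[0,0,0],[0,0,0],[0,0,0]]' --hand '[0.3,0.3,0.3,0.3,0.3,0.3,0.3,0.3]'

```text
clock: 32.02
position: [0.4666, 0.2516, 0.237]
ee_rot: [0.0, 0.999, 0.032, 0.0]
contact_force: [-2.7, -0.8, 4.9]
width: 0.0372
gripper_force: 52.3
```

Emit:
carry_out --linear '[[0,0,0],[0,0,0],[0,0,0],[0,0,0],[0,0,0.04],[0,0,0.08],[0,0,0.08],[0,0,0.05]]' --angular '[[0,0,0],[0,0,0],[0,0,0],[0,0,0],[0,0,0],[0,0,0],[0,0,0],[0,0,0]]' --hand '[0.6,0.6,0.6,0.6,0.6,0.6,0.6,0.6]'

```text
clock: 32.68
position: [0.4674, 0.2521, 0.3638]
ee_rot: [-0.001, 0.999, 0.032, 0.002]
contact_force: [0.8, 0.4, -0.2]
width: 0.0511
gripper_force: 0.0
```

Emit:
carry_out --linear '[[0.038,-0.067,0],[0.038,-0.067,0],[0.038,-0.067,0],[0.038,-0.067,0],[0.038,-0.067,0],[0.038,-0.067,0],[0.038,-0.067,0],[0.038,-0.067,0]]' --angular '[[0,0,-0.88],[0,0,-0.88],[0,0,-0.88],[0,0,-0.88],[0,0,-0.88],[0,0,-0.87],[0,0,-0.87],[0,0,0]]' --hand '[0.75,0.75,0.75,0.75,0.75,0.75,0.75,0.75]'

```text
clock: 33.35
position: [0.6195, -0.0181, 0.3601]
ee_rot: [-0.0, 0.977, -0.213, 0.0]
contact_force: [-0.3, 1.0, 0.0]
width: 0.0642
gripper_force: 0.0
```

Emit:
carry_out --linear '[[0.038,-0.066,0],[0,0,0],[0,0,0],[0,0,0]]' --angular '[[0,0,0],[0,0,0],[0,0,0],[0,0,0]]' --hand '[0.75,0.75,0.75,0.75]'

```text
clock: 33.68
position: [0.6375, -0.0493, 0.3596]
ee_rot: [-0.0, 0.977, -0.212, -0.001]
contact_force: [-0.4, -0.1, -0.9]
width: 0.0643
gripper_force: 0.0
```

Run:
```python
from h import *
w,T=shot('wrist','g13'); t,_=shot('top','t13'); s=manip.get_state(); print(s['clock'],T[:3,3].round(4),'yaw',np.arctan2(T[1,0],T[0,0]).round(4))
for x in white(w,T,.085): print(x)
print(plane('top',297.2,197.2,.085))
```

```text
33.7833 [ 0.6375 -0.0493  0.3596] yaw -0.4276
([19.0, 19.0], [914.8, 89.0], [74.0, 26.7], 89.6, 'circ', [904.7, 89.1], 37.1)
([275.0, 208.0], [639.6, -50.7], [37.2, 36.3], 65.5, 'circ', [639.4, -50.7], 25.2)
[ 0.63882767 -0.04935653  0.085     ]
```

Emit:
carry_out --linear '[[0.003,-0.002,-0.06],[0,0,-0.08],[0,0,-0.07],[0,0,-0.035],[0,0,-0.015],[0,0,0],[0,0,0]]' --angular '[[0,0,0],[0,0,0],[0,0,0],[0,0,0],[0,0,0],[0,0,0],[0,0,0]]' --hand '[0.75,0.75,0.75,0.75,0.75,0.75,0.75]'

```text
clock: 34.37
position: [0.6395, -0.0495, 0.2311]
ee_rot: [-0.0, 0.977, -0.211, 0.001]
contact_force: [0.5, -0.2, 0.0]
width: 0.064
gripper_force: 0.0
```

Emit:
carry_out --linear '[[0,0,0],[0,0,0],[0,0,0],[0,0,0],[0,0,0],[0,0,0],[0,0,0]]' --angular '[[0,0,0],[0,0,0],[0,0,0],[0,0,0],[0,0,0],[0,0,0],[0,0,0]]' --hand '[0.3,0.3,0.3,0.3,0.3,0.3,0.3]' --force 50

```text
clock: 34.95
position: [0.64, -0.0503, 0.2324]
ee_rot: [-0.0, 0.977, -0.212, 0.002]
contact_force: [-0.5, -0.2, 7.0]
width: 0.0376
gripper_force: 52.0
```

Run:
```python
from h import *
w,T=shot('wrist','g14'); s=manip.get_state(); print(s['clock'],T[:3,3].round(4),'yaw',np.arctan2(T[1,0],T[0,0]).round(4),s['contact_force'].round(1),s['width'])
f=inhand(w,T,.085)
for v in (256,258,260,332,334,336): print(v,round(f(v)*1000,1),end='; ')
```

```text
35.0 [ 0.64   -0.0503  0.2324] yaw -0.4269 [-0.2  0.3  5.8] 0.037149216853826654
rows 206 332 steps [(np.float64(352.5), 65), (np.float64(353.5), 52), (np.float64(351.5), 42), (np.float64(308.5), 30), (np.float64(309.5), 24), (np.float64(307.5), 21)]
256 17.6; 258 16.8; 260 15.9; 332 -18.9; 334 -20.0; 336 -21.1;
```

Emit:
carry_out --linear '[[0,0,0.05],[0,0,0.08],[0,0,0.08],[0,0,0.05],[-0.028,0.066,0],[-0.029,0.068,0],[-0.029,0.068,0],[-0.029,0.068,0]]' --angular '[[0,0,0],[0,0,0],[0,0,0],[0,0,0.88],[0,0,0.88],[0,0,0.88],[0,0,0.88],[0,0,0.88]]' --hand '[0.3,0.3,0.3,0.3,0.3,0.3,0.3,0.3]'

```text
clock: 35.67
position: [0.5805, 0.0856, 0.3602]
ee_rot: [-0.0, 0.999, -0.036, -0.0]
contact_force: [0.3, 0.3, -2.1]
width: 0.0373
gripper_force: 51.1
```

Emit:
carry_out --linear '[[-0.029,0.068,0],[-0.029,0.068,0],[-0.029,0.068,0],[-0.029,0.068,0],[-0.029,0.068,0],[0,0,-0.03],[0,0,-0.06],[0,0,-0.03]]' --angular '[[0,0,0.87],[0,0,0.87],[0,0,0],[0,0,0],[0,0,0],[0,0,0],[0,0,0],[0,0,0]]' --hand '[0.3,0.3,0.3,0.3,0.3,0.3,0.3,0.3]'

```text
clock: 36.33
position: [0.5076, 0.2554, 0.2981]
ee_rot: [0.001, 0.999, 0.033, -0.001]
contact_force: [-1.1, -0.0, -2.7]
width: 0.0375
gripper_force: 51.2
```

Emit:
carry_out --linear '[[0,0,0],[0,0,0],[0,0,0]]' --angular '[[0,0,0],[0,0,0],[0,0,0]]' --hand '[0.3,0.3,0.3]'

```text
clock: 36.58
position: [0.5097, 0.2547, 0.3011]
ee_rot: [-0.0, 0.999, 0.032, 0.001]
contact_force: [-0.1, -0.6, -1.9]
width: 0.0372
gripper_force: 51.2
```

Run:
```python
from h import *
w,T=shot('wrist','g15'); s=manip.get_state(); print(s['clock'],T[:3,3].round(4),'yaw',np.arctan2(T[1,0],T[0,0]).round(4),s['contact_force'].round(1),s['width'])
```

```text
36.6333 [0.5097 0.2547 0.3011] yaw 0.0641 [ 0.5 -0.4 -1.9] 0.03735200818068942
```

Emit:
carry_out --linear '[[0,0,-0.04],[0,0,-0.04],[0,0,-0.02],[0,0,-0.012],[0,0,-0.008],[0,0,-0.004],[0,0,0],[0,0,0]]' --angular '[[0,0,0],[0,0,0],[0,0,0],[0,0,0],[0,0,0],[0,0,0],[0,0,0],[0,0,0]]' --hand '[0.3,0.3,0.3,0.3,0.3,0.3,0.3,0.3]'

```text
clock: 37.3
position: [0.5096, 0.2549, 0.2389]
ee_rot: [-0.0, 0.999, 0.032, 0.001]
contact_force: [-0.0, 0.5, -2.2]
width: 0.0371
gripper_force: 51.5
```

Emit:
carry_out --linear '[[0,0,-0.003],[0,0,0],[0,0,0],[0,0,0],[0,0,0],[0,0,0.04],[0,0,0.08],[0,0,0.08]]' --angular '[[0,0,0],[0,0,0],[0,0,0],[0,0,0],[0,0,0],[0,0,0],[0,0,0],[0,0,0]]' --hand '[0.3,0.6,0.6,0.6,0.6,0.6,0.6,0.6]'

```text
clock: 37.97
position: [0.5086, 0.2545, 0.3362]
ee_rot: [0.001, 0.999, 0.032, -0.002]
contact_force: [1.8, -0.0, -0.4]
width: 0.0512
gripper_force: 0.0
```

Emit:
carry_out --linear '[[0.009,-0.072,0.05],[0.009,-0.072,0],[0.009,-0.072,0],[0.009,-0.072,0],[0,0,0],[0,0,0],[0,0,0]]' --angular '[[0,0,0],[0,0,0],[0,0,0],[0,0,0],[0,0,0],[0,0,0],[0,0,0]]' --hand '[0.85,0.85,0.85,0.85,0.85,0.85,0.85]'

```text
clock: 38.55
position: [0.5269, 0.1127, 0.3602]
ee_rot: [-0.0, 0.999, 0.032, -0.0]
contact_force: [-0.2, 0.5, -0.2]
width: 0.0722
gripper_force: 0.0
```

```bash
cat >> h.py <<'E'
def red(im,T,z,cam='wrist'):
    """jar-coloured blobs -> minAreaRect on plane z"""
    hsv=cv2.cvtColor(im,cv2.COLOR_BGR2HSV).astype(int); m=((hsv[...,0]<10)&(hsv[...,1]>165)&(hsv[...,2]>50)).astype(np.uint8)
    m=cv2.morphologyEx(m,cv2.MORPH_OPEN,np.ones((3,3),np.uint8)); n,l,s,c=cv2.connectedComponentsWithStats(m); out=[]
    for i in range(1,n):
        if 150<s[i,4]<9000: out.append((c[i].round(1).tolist(),s[i].tolist(),plane(cam,*c[i],z,T)[:2].round(4).tolist()))
    return out
E
python3 - <<'E'
from h import *
w,T=shot('wrist','g16'); np.save('g16.npy',T); t,_=shot('top','t16'); s=manip.get_state(); print(s['clock'],T[:3,3].round(4),'yaw',np.arctan2(T[1,0],T[0,0]).round(4))
for x in red(w,T,.07): print(x)
h=cv2.resize(w[130:280,200:350],(400,400),interpolation=cv2.INTER_CUBIC); h2=cv2.resize(w[60:260,0:200],(400,400),interpolation=cv2.INTER_CUBIC)
cv2.imwrite('pics/m16.png',np.hstack([h,h2]))
E
```

```text
38.65 [0.5269 0.1127 0.3602] yaw 0.0634
([548.9, 8.0], [530, 0, 30, 22, 305], [0.7666, -0.1644])
```

View pics/m16.png

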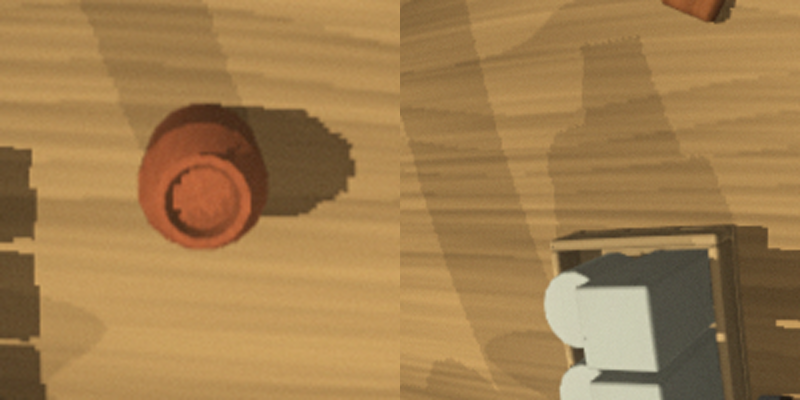

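The jar mouth is at (207,201) in the left panel, i.e. full-frame (277.5,205.3). The right panel shows the props upright in the crate.

Run:
```python
from h import *
T=np.load('g16.npy'); print(plane('wrist',277.5,205.3,.07,T))
w=cv2.imread('pics/g16.png'); hsv=cv2.cvtColor(w,cv2.COLOR_BGR2HSV)
for p in((277,200),(265,215),(277,175),(277,222),(300,180),(330,240)): print(hsv[p[1],p[0]])
t=cv2.imread('pics/t16.png');ht=cv2.cvtColor(t,cv2.COLOR_BGR2HSV); print(ht[249,325],ht[235,418],ht[270,405])
```

```text
[0.52841849 0.11078763 0.07      ]
[ 10 177 176]
[ 10 175 157]
[ 11 167  84]
[ 11 177 167]
[ 17 147  97]
[ 17 134 196]
[ 12 173 100] [ 14 180 150] [ 14 182 143]
```

Emit:
carry_out --linear '[[0.003,-0.004,-0.06],[0,0,-0.08],[0,0,-0.08],[0,0,-0.06],[0,0,-0.03],[0,0,-0.016],[0,0,0],[0,0,0]]' --angular '[[0,0,0],[0,0,0],[0,0,0],[0,0,0],[0,0,0],[0,0,0],[0,0,0],[0,0,0]]' --hand '[0.85,0.85,0.85,0.85,0.85,0.85,0.85,0.85]'

```text
clock: 39.32
position: [0.5289, 0.1115, 0.1976]
ee_rot: [-0.0, 0.999, 0.033, 0.0]
contact_force: [0.4, 0.1, 0.6]
width: 0.0727
gripper_force: 0.0
```

Emit:
carry_out --linear '[[0,0,0],[0,0,0],[0,0,0],[0,0,0],[0,0,0],[0,0,0],[0,0,0]]' --angular '[[0,0,0],[0,0,0],[0,0,0],[0,0,0],[0,0,0],[0,0,0],[0,0,0]]' --hand '[0.3,0.3,0.3,0.3,0.3,0.3,0.3]' --force 40

```text
clock: 39.9
position: [0.5292, 0.1109, 0.199]
ee_rot: [-0.0, 0.999, 0.032, 0.002]
contact_force: [0.4, 1.1, 6.1]
width: 0.0429
gripper_force: 41.0
```

Run:
```python
from h import *
w,T=shot('wrist','g17'); t,_=shot('top','t17'); s=manip.get_state(); print(s['clock'],T[:3,3].round(4),s['contact_force'].round(1),s['width'])
# jar0 on shelf: dark/bright mouth ring; Hough on upscaled top crop
k=6; c=cv2.resize(t[195:305,375:445],None,fx=k,fy=k,interpolation=cv2.INTER_CUBIC); g=cv2.GaussianBlur(cv2.cvtColor(c,cv2.COLOR_BGR2GRAY),(0,0),3)
for p2 in(40,30,22):
    r=cv2.HoughCircles(g,cv2.HOUGH_GRADIENT,1,20,param1=60,param2=p2,minRadius=25,maxRadius=75)
    if r is not None:
        for x,y,q in r[0][:5]: u,v=(x+.5)/k-.5+375,(y+.5)/k-.5+195; print(p2,(u.round(1),v.round(1)),(q/k).round(1),plane('top',u,v,.13)[:2].round(4),plane('top',u,v,.11)[:2].round(4))
```

```text
40.0 [0.5292 0.1109 0.199 ] [-0.8  0.2  6.3] 0.04283749855326968
```

Emit:
carry_out --linear '[[0,0,0.05],[0,0,0.08],[0,0,0.08],[0,0,0.08],[0,-0.06,0.02],[0,-0.08,0],[0,-0.08,0],[0,-0.08,0]]' --angular '[[0,0,0],[0,0,0],[0,0,0],[0,0,0],[0,0,-0.955],[0,0,-0.955],[0,0,-0.955],[0,0,0]]' --hand '[0.3,0.3,0.3,0.3,0.3,0.3,0.3,0.3]'

```text
clock: 40.67
position: [0.5278, -0.0405, 0.3532]
ee_rot: [0.0, 0.997, -0.083, 0.001]
contact_force: [0.7, -0.7, -0.8]
width: 0.0429
gripper_force: 41.3
```

Emit:
carry_out --linear '[[0,-0.08,0],[0,-0.08,0],[-0.003,-0.08,0],[-0.003,-0.08,0],[0,-0.08,0],[0,-0.08,0],[0,-0.056,0],[0,0,0]]' --angular '[[0,0,0],[0,0,0],[0,0,0],[0,0,0],[0,0,0],[0,0,0],[0,0,0],[0,0,0]]' --hand '[0.3,0.3,0.3,0.3,0.3,0.3,0.3,0.3]'

```text
clock: 41.33
position: [0.5251, -0.3132, 0.3522]
ee_rot: [0.002, 0.996, -0.085, 0.001]
contact_force: [0.9, -0.5, -1.7]
width: 0.0425
gripper_force: 41.4
```

Emit:
carry_out --linear '[[0,0,0],[0,0,0],[0,0,0]]' --angular '[[0,0,0],[0,0,0],[0,0,0]]' --hand '[0.3,0.3,0.3]'

```text
clock: 41.58
position: [0.5253, -0.3061, 0.3523]
ee_rot: [-0.0, 0.997, -0.082, -0.0]
contact_force: [1.0, 0.4, -0.5]
width: 0.0427
gripper_force: 41.4
```

Run:
```python
from h import *
w,T=shot('wrist','g18'); np.save('g18.npy',T); s=manip.get_state(); print(s['clock'],T[:3,3].round(4),'yaw',np.arctan2(T[1,0],T[0,0]).round(4),s['contact_force'].round(1),s['width'])
k=3; x0,y0=200,60; c=cv2.resize(w[y0:240,x0:360],None,fx=k,fy=k,interpolation=cv2.INTER_CUBIC); g=cv2.GaussianBlur(cv2.cvtColor(c,cv2.COLOR_BGR2GRAY),(0,0),2)
for p2 in(45,35,25,18):
    r=cv2.HoughCircles(g,cv2.HOUGH_GRADIENT,1,20,param1=60,param2=p2,minRadius=20,maxRadius=120)
    if r is not None:
        for x,y,q in r[0][:4]: u,v=(x+.5)/k-.5+x0,(y+.5)/k-.5+y0; print(p2,(u.round(1),v.round(1)),(q/k).round(1),plane('wrist',u,v,.13,T)[:2].round(4),plane('wrist',u,v,.11,T)[:2].round(4))
hsv=cv2.cvtColor(w,cv2.COLOR_BGR2HSV).astype(int); m=(hsv[...,0]<15)&(hsv[...,1]>155)
for v in(60,75,90,105):
    x=np.where(m[v,200:360])[0]+200
    if len(x): l,r=[plane('wrist',q,v,.06,T)[:2] for q in(x.min()-.5,x.max()+.5)]; print(v,x.min(),x.max(),((l+r)/2).round(4),np.linalg.norm(l-r).round(4))
```

```text
41.6333 [ 0.5253 -0.3061  0.3523] yaw -0.1639 [ 0.7 -0.  -1. ] 0.043192432434155104
45 (np.float32(278.8), np.float32(133.8)) 20.9 [ 0.5859 -0.3186] [ 0.5852 -0.3187]
35 (np.float32(280.8), np.float32(136.2)) 22.7 [ 0.5843 -0.3195] [ 0.5835 -0.3197]
35 (np.float32(274.2), np.float32(134.5)) 24.2 [ 0.5859 -0.3158] [ 0.5853 -0.3156]
35 (np.float32(280.5), np.float32(129.5)) 19.7 [ 0.5882 -0.3199] [ 0.5879 -0.3202]
25 (np.float32(280.8), np.float32(136.2)) 22.7 [ 0.5843 -0.3195] [ 0.5835 -0.3197]
25 (np.float32(277.8), np.float32(129.2)) 19.8 [ 0.5887 -0.3184] [ 0.5883 -0.3185]
25 (np.float32(273.5), np.float32(137.5)) 14.7 [ 0.5842 -0.3151] [ 0.5834 -0.3149]
18 (np.float32(280.8), np.float32(136.2)) 22.7 [ 0.5843 -0.3195] [ 0.5835 -0.3197]
18 (np.float32(277.8), np.float32(127.2)) 26.9 [ 0.5898 -0.3186] [ 0.5896 -0.3187]
18 (np.float32(274.2), np.float32(134.5)) 24.2 [ 0.5859 -0.3158] [ 0.5853 -0.3156]
18 (np.float32(286.2), np.float32(140.8)) 16.0 [ 0.5811 -0.3221] [ 0.58   -0.3226]
75 216 338 [ 0.6322 -0.3255] 0.0983
90 216 338 [ 0.62   -0.3235] 0.0983
105 216 338 [ 0.6079 -0.3215] 0.0985
```

Emit:
carry_out --linear '[[0.0015,-0.0025,-0.04],[0,0,-0.06],[0,0,-0.045],[0,0,-0.02],[0,0,-0.01],[0,0,-0.006],[0,0,0],[0,0,0]]' --angular '[[0,0,0],[0,0,0],[0,0,0],[0,0,0],[0,0,0],[0,0,0],[0,0,0],[0,0,0]]' --hand '[0.3,0.3,0.3,0.3,0.3,0.3,0.3,0.3]'

```text
clock: 42.3
position: [0.5268, -0.3087, 0.2631]
ee_rot: [0.001, 0.997, -0.082, 0.001]
contact_force: [0.3, 0.1, -1.0]
width: 0.0429
gripper_force: 41.4
```

Emit:
carry_out --linear '[[0,0,-0.002],[0,0,0],[0,0,0]]' --angular '[[0,0,0],[0,0,0],[0,0,0]]' --hand '[0.3,0.3,0.3]'

```text
clock: 42.55
position: [0.5263, -0.3087, 0.2615]
ee_rot: [0.0, 0.997, -0.082, 0.001]
contact_force: [-0.3, -0.3, -2.4]
width: 0.0427
gripper_force: 41.4
```

Emit:
carry_out --linear '[[0,0.002,-0.003],[0,0,-0.002],[0,0,0],[0,0,0]]' --angular '[[0,0,0],[0,0,0],[0,0,0],[0,0,0]]' --hand '[0.3,0.3,0.3,0.3]'

```text
clock: 42.88
position: [0.5262, -0.3075, 0.259]
ee_rot: [0.0, 0.997, -0.082, 0.0]
contact_force: [-1.1, 0.6, 4.9]
width: 0.0428
gripper_force: 41.9
```

Emit:
carry_out --linear '[[0,0,0],[0,0,0],[0,0,0],[0,0,0],[0,0,0.04],[0,0,0.08],[0,0,0.08],[-0.002,0.077,0]]' --angular '[[0,0,0],[0,0,0],[0,0,0],[0,0,0],[0,0,0],[0,0,0],[0,0,0],[0,0,0]]' --hand '[0.75,0.75,0.75,0.75,0.75,0.75,0.85,0.85]'

```text
clock: 43.55
position: [0.5282, -0.2753, 0.3663]
ee_rot: [0.007, 0.996, -0.085, 0.008]
contact_force: [2.9, -0.1, 0.9]
width: 0.0727
gripper_force: 0.0
```

Emit:
carry_out --linear '[[-0.002,0.079,0],[-0.002,0.079,0],[-0.002,0.079,0],[0,0.079,0],[0,0,0],[0,0,0],[0,0,0],[0,0,0]]' --angular '[[0,0,0],[0,0,0],[0,0,0],[0,0,0],[0,0,0],[0,0,0],[0,0,0],[0,0,0]]' --hand '[0.85,0.85,0.85,0.85,0.85,0.85,0.85,0.85]'

```text
clock: 44.22
position: [0.5225, -0.1122, 0.3582]
ee_rot: [0.0, 0.997, -0.083, 0.0]
contact_force: [0.6, 0.1, 0.1]
width: 0.0725
gripper_force: 0.0
```

```bash
cat >> h.py <<'E'
def jar(w,T,x0,y0,x1,y1,z):
    """mask silhouette and mouth circles inside a window, on plane z (mouth height)"""
    hsv=cv2.cvtColor(w,cv2.COLOR_BGR2HSV).astype(int); m=((hsv[...,0]<=13)&(hsv[...,1]>150))[y0:y1,x0:x1]
    ys,xs=np.where(m); print('mask box',xs.min()+x0,xs.max()+x0,ys.min()+y0,ys.max()+y0,m.sum())
    k=3; g=cv2.GaussianBlur(cv2.cvtColor(cv2.resize(w[y0:y1,x0:x1],None,fx=k,fy=k,interpolation=cv2.INTER_CUBIC),cv2.COLOR_BGR2GRAY),(0,0),2)
    r=cv2.HoughCircles(g,cv2.HOUGH_GRADIENT,1,9,param1=50,param2=18,minRadius=30,maxRadius=75)
    if r is not None:
        for x,y,q in r[0][:5]: u,v=(x+.5)/k-.5+x0,(y+.5)/k-.5+y0; print((u.round(1),v.round(1)),(q/k).round(1),plane('wrist',u,v,z,T)[:2].round(4))
E
python3 - <<'E'
from h import *
w,T=shot('wrist','g19'); t,_=shot('top','t19'); s=manip.get_state(); print(s['clock'],T[:3,3].round(4),s['width'])
jar(w,T,230,150,330,260,.07)
w=cv2.imread('pics/g16.png'); jar(w,np.load('g16.npy'),230,150,330,260,.07); print('ref true mouth 277.5,205.3')
E
```

```text
44.3167 [ 0.5225 -0.1122  0.3582] 0.0724353563108259
mask box 250 299 172 226 2101
(np.float32(276.2), np.float32(208.8)) 16.3 [ 0.5215 -0.1135]
(np.float32(274.8), np.float32(202.8)) 24.1 [ 0.5266 -0.1133]
(np.float32(272.5), np.float32(205.2)) 21.4 [ 0.525  -0.1111]
(np.float32(273.2), np.float32(209.5)) 13.4 [ 0.5213 -0.111 ]
(np.float32(277.2), np.float32(212.8)) 18.8 [ 0.518  -0.1138]
mask box 252 300 169 223 2067
(np.float32(277.5), np.float32(204.8)) 16.1 [0.529  0.1107]
(np.float32(275.8), np.float32(198.8)) 24.4 [0.534  0.1124]
(np.float32(274.5), np.float32(205.5)) 13.4 [0.5283 0.1131]
(np.float32(273.8), np.float32(202.5)) 20.6 [0.5308 0.1138]
(np.float32(278.2), np.float32(201.8)) 13.8 [0.5316 0.1103]
ref true mouth 277.5,205.3
```

Emit:
carry_out --linear '[[-0.002,-0.002,-0.06],[0,0,-0.08],[0,0,-0.08],[0,0,-0.06],[0,0,-0.03],[0,0,-0.012],[0,0,0],[0,0,0]]' --angular '[[0,0,0],[0,0,0],[0,0,0],[0,0,0],[0,0,0],[0,0,0],[0,0,0],[0,0,0]]' --hand '[0.85,0.85,0.85,0.85,0.85,0.85,0.85,0.85]'

```text
clock: 44.98
position: [0.5218, -0.113, 0.1977]
ee_rot: [0.0, 0.997, -0.083, 0.001]
contact_force: [0.2, -0.7, 0.2]
width: 0.0725
gripper_force: 0.0
```

Emit:
carry_out --linear '[[0,0,0],[0,0,0],[0,0,0],[0,0,0],[0,0,0],[0,0,0],[0,0,0]]' --angular '[[0,0,0],[0,0,0],[0,0,0],[0,0,0],[0,0,0],[0,0,0],[0,0,0]]' --hand '[0.3,0.3,0.3,0.3,0.3,0.3,0.3]' --force 40

```text
clock: 45.57
position: [0.5219, -0.1123, 0.199]
ee_rot: [0.001, 0.997, -0.082, 0.002]
contact_force: [-0.2, -0.2, 6.2]
width: 0.0428
gripper_force: 40.9
```

Emit:
carry_out --linear '[[0,0,0.05],[0,0,0.08],[0,0,0.08],[0,0,0.08],[-0.022,-0.07,0.02],[-0.022,-0.075,0],[-0.022,-0.075,0],[-0.022,-0.075,0]]' --angular '[[0,0,0],[0,0,0],[0,0,0],[0,0,0],[0,0,0],[0,0,0],[0,0,0],[0,0,0]]' --hand '[0.3,0.3,0.3,0.3,0.3,0.3,0.3,0.3]'

```text
clock: 46.23
position: [0.4764, -0.2603, 0.3533]
ee_rot: [0.001, 0.997, -0.082, 0.001]
contact_force: [0.8, -0.1, -1.2]
width: 0.0428
gripper_force: 41.3
```

Emit:
carry_out --linear '[[-0.022,-0.075,0],[0,0,0],[0,0,-0.03],[0,0,-0.05],[0,0,-0.03],[0,0,0],[0,0,0],[0,0,0]]' --angular '[[0,0,0],[0,0,0],[0,0,0],[0,0,0],[0,0,0],[0,0,0],[0,0,0],[0,0,0]]' --hand '[0.3,0.3,0.3,0.3,0.3,0.3,0.3,0.3]'

```text
clock: 46.9
position: [0.4666, -0.2971, 0.2983]
ee_rot: [0.001, 0.997, -0.082, 0.001]
contact_force: [0.5, -0.6, -2.2]
width: 0.0431
gripper_force: 41.5
```

Run:
```python
from h import *
w,T=shot('wrist','g20'); s=manip.get_state(); print(s['clock'],T[:3,3].round(4),s['width'])
jar(w,T,230,80,330,200,.13)
```

```text
46.95 [ 0.4666 -0.2971  0.2983] 0.04246303463175874
mask box 230 329 80 199 11996
(np.float32(272.8), np.float32(143.5)) 24.4 [ 0.5256 -0.3065]
(np.float32(272.8), np.float32(140.5)) 23.3 [ 0.5268 -0.3067]
(np.float32(277.2), np.float32(147.2)) 18.7 [ 0.5237 -0.308 ]
(np.float32(274.5), np.float32(149.8)) 15.5 [ 0.5228 -0.3067]
(np.float32(276.5), np.float32(135.2)) 15.0 [ 0.5288 -0.3086]
```

Jar1 measures about (0.525,-0.307), as planned. I'll lower jar2.

Emit:
carry_out --linear '[[0,-0.001,-0.04],[0,0,-0.02],[0,0,-0.01],[0,0,-0.006],[0,0,-0.003],[0,0,0],[0,0,0]]' --angular '[[0,0,0],[0,0,0],[0,0,0],[0,0,0],[0,0,0],[0,0,0],[0,0,0]]' --hand '[0.3,0.3,0.3,0.3,0.3,0.3,0.3]'

```text
clock: 47.53
position: [0.4661, -0.2974, 0.259]
ee_rot: [0.0, 0.997, -0.082, 0.0]
contact_force: [-2.0, 2.0, 5.6]
width: 0.0429
gripper_force: 41.9
```

Emit:
carry_out --linear '[[0,0,0],[0,0,0],[0,0,0],[0,0,0],[0,0,0.04],[0,0,0.08],[0,0,0.08],[0,0,0.08]]' --angular '[[0,0,0],[0,0,0],[0,0,0],[0,0,0],[0,0,0],[0,0,0],[0,0,0],[0,0,0]]' --hand '[0.75,0.75,0.75,0.75,0.75,0.75,0.75,0.75]'

```text
clock: 48.2
position: [0.4661, -0.2974, 0.3989]
ee_rot: [-0.0, 0.997, -0.082, -0.001]
contact_force: [1.0, -1.0, -0.5]
width: 0.0639
gripper_force: 0.0
```

Emit:
carry_out --linear '[[0,0,0.04],[0,0,0],[0,0,0],[0,0,0]]' --angular '[[0,0,0],[0,0,0],[0,0,0],[0,0,0]]' --hand '[0.75,0.75,0.75,0.75]'

```text
clock: 48.53
position: [0.4659, -0.2973, 0.4167]
ee_rot: [-0.001, 0.997, -0.082, -0.001]
contact_force: [-0.8, -0.8, -0.4]
width: 0.064
gripper_force: 0.0
```

Run:
```python
from h import *
w,T=shot('wrist','g21'); np.save('g21.npy',T); print(T[:3,3].round(4))
```

```text
[ 0.4659 -0.2973  0.4167]
```

Emit:
carry_out --linear '[[-0.05,-0.06,0],[-0.05,-0.06,0],[-0.05,-0.06,0],[-0.05,-0.06,0],[-0.05,-0.06,0],[-0.05,-0.06,0],[-0.05,-0.06,0],[0,0,0]]' --angular '[[0,0,0],[0,0,0],[0,0,0],[0,0,0],[0,0,0],[0,0,0],[0,0,0],[0,0,0]]' --hand '[0.75,0.75,0.75,0.75,0.75,0.75,0.75,0.75]'

```text
clock: 49.25
position: [0.2869, -0.5125, 0.4151]
ee_rot: [0.001, 0.996, -0.085, -0.002]
contact_force: [1.1, -0.1, 0.5]
width: 0.0642
gripper_force: 0.0
```

Run:
```python
from h import *
t,_=shot('top','t22'); sc,_=shot('scene','s22'); w=cv2.imread('pics/g21.png')
a=cv2.resize(t[180:330,130:230],(267,400),interpolation=cv2.INTER_CUBIC); b=cv2.resize(w[40:320,150:400],(357,400),interpolation=cv2.INTER_CUBIC)
c=cv2.resize(sc[130:300,100:520],(494,200)); d=np.zeros((200,624,3),np.uint8); d[:,:494]=c
cv2.imwrite('pics/fin.png',np.vstack([np.hstack([a,b]),d])); 
for x in white(t[180:330,:].copy()*0+t[180:330],None,.06,'top')[:0]: pass
print(manip.get_state()['clock'])
```

```text
49.35
```

View pics/fin.png

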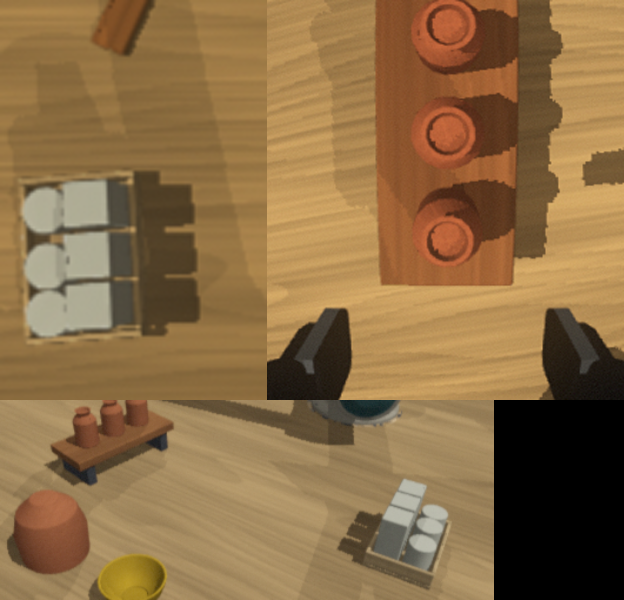

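The composite shows all six props upright in the crate and the three jars in a straight row on the shelf, with mouths at panel (447, 26/134/240) between shelf edges at about 377 and 517. A quick check of the spacing before I hand in.

Run:
```python
from h import *
T=np.load('g21.npy'); f=lambda u,v,z:plane('wrist',150+(u-267+.5)/1.428-.5,40+(v+.5)/1.4286-.5,z,T)[:2]
J=[f(447.5,v,.13) for v in(26,134,240)]; print(np.round(J,4),[np.linalg.norm(J[i]-J[i+1]).round(4) for i in(0,1)])
n=np.array([np.sin(.165),np.cos(.165)]); print('off midline mm',[(1000*(n@(j-[.5254,-.3075]))).round(1) for j in J])
for v in(60,134,260): print(v,f(377,v,.06).round(4),f(517,v,.06).round(4),((f(377,v,.06)+f(517,v,.06))/2-[.5254,-.3075])@n*1000)
```

```text
[[ 0.5841 -0.318 ]
 [ 0.5247 -0.3082]
 [ 0.4656 -0.2984]] [np.float64(0.0602), np.float64(0.0599)]
off midline mm [np.float64(-0.7), np.float64(-0.8), np.float64(-0.8)]
60 [ 0.583  -0.2684] [ 0.5671 -0.3643] -0.5893069945154713
134 [ 0.5313 -0.2594] [ 0.5152 -0.3561] -0.6086711452017662
260 [ 0.4408 -0.2415] [ 0.4238 -0.3438] -0.6585855648878858
```

Jar spacing is 60 mm (16 mm gaps), on the midline within 1 mm.

```bash
python3 -c "
from rig import manip
print(manip.sign_off())"
```

```text
the job is handed in; nothing more can be done
None
```

I've handed the job in: all six props stand upright in the crate, and the three jars are in a straight row on the shelf's middle line, within 1 mm and with about 16 mm between neighbours. The bowl, dome and paddle were not touched.

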